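# Rack four sample vials in reverse order

### The job

Move the four capped glass vials from the row of coloured cups into the white storage tray, one to a compartment and in reverse order: the vial from the left end of the cups goes into the compartment at the right end of the tray, the next one beside it, and so on. Keep each vial upright, set it down on the compartment floor rather than dropping it, and leave the brown bottle standing where it is.

Things in the scene. Friction and masses are not known exactly. Their poses are not given: they have to be found in the camera images.
- vial_red: loose clear glass vial with a red screw cap and a blank paper band; 80 mm tall, about 40 g. Glass body 28 mm in diameter up to 60 mm; cap 25 mm in diameter from 64 to 80 mm. Origin: centre of its underside, z up its axis. It starts upright in the red cup, centred to within 3 mm. Grip the glass from above, 35 to 60 mm over its underside.
- vial_yellow: loose clear glass vial with a yellow screw cap and a blank paper band; 80 mm tall, about 40 g. Glass body 28 mm in diameter up to 60 mm; cap 25 mm in diameter from 64 to 80 mm. Origin: centre of its underside, z up its axis. It starts upright in the yellow cup, centred to within 3 mm. Grip the glass from above, 35 to 60 mm over its underside.
- vial_green: loose clear glass vial with a green screw cap and a blank paper band; 80 mm tall, about 40 g. Glass body 28 mm in diameter up to 60 mm; cap 25 mm in diameter from 64 to 80 mm. Origin: centre of its underside, z up its axis. It starts upright in the green cup, centred to within 3 mm. Grip the glass from above, 35 to 60 mm over its underside.
- vial_blue: loose clear glass vial with a blue screw cap and a blank paper band; 80 mm tall, about 40 g. Glass body 28 mm in diameter up to 60 mm; cap 25 mm in diameter from 64 to 80 mm. Origin: centre of its underside, z up its axis. It starts upright in the blue cup, centred to within 3 mm. Grip the glass from above, 35 to 60 mm over its underside.
- cup_red: fixed open red plastic cup, 50 mm square, 18 mm high, floor and walls 4 mm thick. Four cups in any colour order form a straight row, 55 mm apart, on a plate 6 mm thick. Origin: centre of its underside, 6 mm above the table, so its vial's underside starts 10 mm above the table. y runs along the row to the robot's left, x across it, away from the robot; row turned up to 20 degrees.
- cup_yellow: fixed open yellow plastic cup, 50 mm square, 18 mm high, floor and walls 4 mm thick. Four cups in any colour order form a straight row, 55 mm apart, on a plate 6 mm thick. Origin: centre of its underside, 6 mm above the table, so its vial's underside starts 10 mm above the table. y runs along the row to the robot's left, x across it, away from the robot; row turned up to 20 degrees.
- cup_green: fixed open green plastic cup, 50 mm square, 18 mm high, floor and walls 4 mm thick. Four cups in any colour order form a straight row, 55 mm apart, on a plate 6 mm thick. Origin: centre of its underside, 6 mm above the table, so its vial's underside starts 10 mm above the table. y runs along the row to the robot's left, x across it, away from the robot; row turned up to 20 degrees.
- cup_blue: fixed open blue plastic cup, 50 mm square, 18 mm high, floor and walls 4 mm thick. Four cups in any colour order form a straight row, 55 mm apart, on a plate 6 mm thick. Origin: centre of its underside, 6 mm above the table, so its vial's underside starts 10 mm above the table. y runs along the row to the robot's left, x across it, away from the robot; row turned up to 20 degrees.
- tray: fixed white tray (grey floor) of four compartments in a row, beside the cups, on their left or right; 60 (x) by 225 (y) mm, walls 5 mm thick and 25 mm high, floor 5 mm thick. Origin: centre of its underside, on the table. y runs along the row to the robot's left, x away from the robot; turned up to 20 degrees. Compartments 50 mm square inside, centres at x = 0, y = -82.5, -27.5, 27.5, 82.5 mm.
- brown_bottle: brown glass bottle with white cap and paper label, 54 mm in diameter, 85 mm tall with its cap, loose, 0.3 kg, standing upright between the tray and the row of cups. Origin: centre of its underside. Not to be moved.
Not all that is in view belongs to the job. Leave any black or purple look-alike of the vial_yellow alone.

How it is judged (in metres and radians):
At the end, for the whole second after the job is handed in: Each vial is released, at rest, upright (within 0.1 rad) on the floor (within 5 mm) of its compartment, within 13 mm of its centre along and across the tray. Reversed: a vial whose cup has n cups to its left stands in the compartment with n others to its right (((y of each of cup_yellow, cup_green, cup_blue in the frame of cup_red below 0 m and y of vial_red in the frame of tray between -0.0955 and -0.0695 m) or (y of each of cup_yellow, cup_green in the frame of cup_red below 0 m and y of cup_blue in the frame of cup_red above 0 m and y of vial_red in the frame of tray between -0.0405 and -0.0145 m) or (y of each of cup_yellow, cup_blue in the frame of cup_red below 0 m and y of cup_green in the frame of cup_red above 0 m and y of vial_red in the frame of tray between -0.0405 and -0.0145 m) or (y of cup_yellow in the frame of cup_red below 0 m and y of each of cup_green, cup_blue in the frame of cup_red above 0 m and y of vial_red in the frame of tray between 0.0145 and 0.0405 m) or (y of cup_yellow in the frame of cup_red above 0 m and y of each of cup_green, cup_blue in the frame of cup_red below 0 m and y of vial_red in the frame of tray between -0.0405 and -0.0145 m) or (y of each of cup_yellow, cup_blue in the frame of cup_red above 0 m and y of cup_green in the frame of cup_red below 0 m and y of vial_red in the frame of tray between 0.0145 and 0.0405 m) or (y of each of cup_yellow, cup_green in the frame of cup_red above 0 m and y of cup_blue in the frame of cup_red below 0 m and y of vial_red in the frame of tray between 0.0145 and 0.0405 m) or (y of each of cup_yellow, cup_green, cup_blue in the frame of cup_red above 0 m and y of vial_red in the frame of tray between 0.0695 and 0.0955 m)) and x of vial_red in the frame of tray between -0.013 and 0.013 m and z of vial_red in the frame of tray between 0 and 0.01 m and angle between each of vial_red, vial_yellow, vial_green, vial_blue's own z axis and vertical below 0.1 rad and linear speed of each of vial_red, vial_yellow, vial_green, vial_blue below 0.02 m/s and angular speed of each of vial_red, vial_yellow, vial_green, vial_blue below 0.3 rad/s and contact force between each of vial_red, vial_yellow, vial_green, vial_blue and the fingers below 0.05 N and ((y of each of cup_red, cup_green, cup_blue in the frame of cup_yellow below 0 m and y of vial_yellow in the frame of tray between -0.0955 and -0.0695 m) or (y of each of cup_red, cup_green in the frame of cup_yellow below 0 m and y of cup_blue in the frame of cup_yellow above 0 m and y of vial_yellow in the frame of tray between -0.0405 and -0.0145 m) or (y of each of cup_red, cup_blue in the frame of cup_yellow below 0 m and y of cup_green in the frame of cup_yellow above 0 m and y of vial_yellow in the frame of tray between -0.0405 and -0.0145 m) or (y of cup_red in the frame of cup_yellow below 0 m and y of each of cup_green, cup_blue in the frame of cup_yellow above 0 m and y of vial_yellow in the frame of tray between 0.0145 and 0.0405 m) or (y of cup_red in the frame of cup_yellow above 0 m and y of each of cup_green, cup_blue in the frame of cup_yellow below 0 m and y of vial_yellow in the frame of tray between -0.0405 and -0.0145 m) or (y of each of cup_red, cup_blue in the frame of cup_yellow above 0 m and y of cup_green in the frame of cup_yellow below 0 m and y of vial_yellow in the frame of tray between 0.0145 and 0.0405 m) or (y of each of cup_red, cup_green in the frame of cup_yellow above 0 m and y of cup_blue in the frame of cup_yellow below 0 m and y of vial_yellow in the frame of tray between 0.0145 and 0.0405 m) or (y of each of cup_red, cup_green, cup_blue in the frame of cup_yellow above 0 m and y of vial_yellow in the frame of tray between 0.0695 and 0.0955 m)) and x of vial_yellow in the frame of tray between -0.013 and 0.013 m and z of vial_yellow in the frame of tray between 0 and 0.01 m and ((y of each of cup_red, cup_yellow, cup_blue in the frame of cup_green below 0 m and y of vial_green in the frame of tray between -0.0955 and -0.0695 m) or (y of each of cup_red, cup_yellow in the frame of cup_green below 0 m and y of cup_blue in the frame of cup_green above 0 m and y of vial_green in the frame of tray between -0.0405 and -0.0145 m) or (y of each of cup_red, cup_blue in the frame of cup_green below 0 m and y of cup_yellow in the frame of cup_green above 0 m and y of vial_green in the frame of tray between -0.0405 and -0.0145 m) or (y of cup_red in the frame of cup_green below 0 m and y of each of cup_yellow, cup_blue in the frame of cup_green above 0 m and y of vial_green in the frame of tray between 0.0145 and 0.0405 m) or (y of cup_red in the frame of cup_green above 0 m and y of each of cup_yellow, cup_blue in the frame of cup_green below 0 m and y of vial_green in the frame of tray between -0.0405 and -0.0145 m) or (y of each of cup_red, cup_blue in the frame of cup_green above 0 m and y of cup_yellow in the frame of cup_green below 0 m and y of vial_green in the frame of tray between 0.0145 and 0.0405 m) or (y of each of cup_red, cup_yellow in the frame of cup_green above 0 m and y of cup_blue in the frame of cup_green below 0 m and y of vial_green in the frame of tray between 0.0145 and 0.0405 m) or (y of each of cup_red, cup_yellow, cup_blue in the frame of cup_green above 0 m and y of vial_green in the frame of tray between 0.0695 and 0.0955 m)) and x of vial_green in the frame of tray between -0.013 and 0.013 m and z of vial_green in the frame of tray between 0 and 0.01 m and ((y of each of cup_red, cup_yellow, cup_green in the frame of cup_blue below 0 m and y of vial_blue in the frame of tray between -0.0955 and -0.0695 m) or (y of each of cup_red, cup_yellow in the frame of cup_blue below 0 m and y of cup_green in the frame of cup_blue above 0 m and y of vial_blue in the frame of tray between -0.0405 and -0.0145 m) or (y of each of cup_red, cup_green in the frame of cup_blue below 0 m and y of cup_yellow in the frame of cup_blue above 0 m and y of vial_blue in the frame of tray between -0.0405 and -0.0145 m) or (y of cup_red in the frame of cup_blue below 0 m and y of each of cup_yellow, cup_green in the frame of cup_blue above 0 m and y of vial_blue in the frame of tray between 0.0145 and 0.0405 m) or (y of cup_red in the frame of cup_blue above 0 m and y of each of cup_yellow, cup_green in the frame of cup_blue below 0 m and y of vial_blue in the frame of tray between -0.0405 and -0.0145 m) or (y of each of cup_red, cup_green in the frame of cup_blue above 0 m and y of cup_yellow in the frame of cup_blue below 0 m and y of vial_blue in the frame of tray between 0.0145 and 0.0405 m) or (y of each of cup_red, cup_yellow in the frame of cup_blue above 0 m and y of cup_green in the frame of cup_blue below 0 m and y of vial_blue in the frame of tray between 0.0145 and 0.0405 m) or (y of each of cup_red, cup_yellow, cup_green in the frame of cup_blue above 0 m and y of vial_blue in the frame of tray between 0.0695 and 0.0955 m)) and x of vial_blue in the frame of tray between -0.013 and 0.013 m and z of vial_blue in the frame of tray between 0 and 0.01 m); the robot touches nothing.
It fails at once if a vial is tipped over (more than 0.6 rad) (angle between any of vial_red, vial_yellow, vial_green, vial_blue's own z axis and vertical above 0.6 rad).
It fails at once if a vial is let go in the air (its underside more than 45 mm above the table with no finger on it) ((height (world z) of vial_red above 0.045 m and contact force between vial_red and the fingers below 0.02 N) or (height (world z) of vial_yellow above 0.045 m and contact force between vial_yellow and the fingers below 0.02 N) or (height (world z) of vial_green above 0.045 m and contact force between vial_green and the fingers below 0.02 N) or (height (world z) of vial_blue above 0.045 m and contact force between vial_blue and the fingers below 0.02 N)).
It fails at once if the brown bottle is moved more than 20 mm or tipped (distance of brown_bottle from where it was at the start of the episode above 0.02 m or angle between brown_bottle's own z axis and vertical above 0.3 rad).
It also fails if it takes over 112 s, if anything falls off the work surface, if the arm or the gripper's body presses on something with over 40 N, if the wrist force passes 120 N, or if a joint passes its speed limit or range.

### The arm

A 7-joint arm with a two-finger parallel gripper is mounted at the origin on the work surface. World frame = base frame: x ahead of the robot, y to its left, z up, the work surface at z = 0. Lengths are in m, angles in degrees, forces in N, time in s.
With the tool pointing down it reaches from about 0.4 to 0.85 m from the base axis. Payload 4.5 kg.
Tool frame: the origin (TCP) lies between the finger pads; the fingertips stand 17 mm ahead of it and the grasp point (between the pads) lies 2 mm behind it; z points along the fingers, y is the direction in which the jaws open and shut (so a half turn about z gives the same grasp; the last joint's range is limited). The gripper opens to 88 mm and grips with 3 to 60 N. Pads are 18 mm wide; open, the fingers measure 123 mm over their backs; the gripper's body (75 mm by 187 mm) begins 45 mm behind the grasp point.
Start: joints at [-68.766, 39.483, -11.15, 89.685, 9.013, 51.709, -12.324], TCP at [0.207, 0.59, 0.256] pointing down, gripper open.
Joint ranges: [-172.22, 172.22], [-26.19, 119.32], [-84.43, 86.54], [7.71, 146.69], [-57.33, 237.33], [2.42, 119.75], [-152.13, 152.13]. Speed limits (degrees/s): [147.25, 147.25, 180, 180, 180, 180, 180].

### API

Orientations are given as [roll, pitch, yaw] about the fixed x, y, z axes, in that order (R = Rz(yaw) Ry(pitch) Rx(roll)).
In Python, from plant import manip, optics, spotter gives the robot as it stands.
- The arm moves only by the shell command python3 -m jog 'ROWS'. ROWS is JSON, a list of rows, each a list of 3 entries, a list of its own where there are three numbers: the turn, a rotation vector about the tool's x, y, z in degrees, then the shift along the tool's x, y, z in cm, then the opening, from 0 (shut) to 1 (fully open). In form: [[[rx, ry, rz], [dx, dy, dz], fingers], ...]. A call has exactly 8 rows; each row shifts and turns the commanded pose from where the row before left it, along the tool's axes as they then stand; what a row does not reach is not made up. A row lasts 1/12 s, in which the tool goes at most 41.7 mm and 7.16 degrees, less where a joint would pass 70% of its speed; a pose out of reach is approached as far as the arm can. A call with a gripper value outside its range is refused whole. The fingers move at their own pace and stop on an object; the grip force is fixed at half the most. Time passes only in rows, so rows that do not move let the fingers close, or fill a call up. It gives the time, the measured TCP pose, the force and the opening at its end, in the units of the state.
- manip.observe(): the state, without advancing time (a new reading comes with each control period).
- optics.read_camera(name): name is "scene" or "top"; returns a dict with "frame" (420x560x3 uint8, blue, green, red), "vertical_fov" (degrees; the focal length in pixels is half the picture's height over the tangent of half this angle, whatever the lens; pixels are square), "cx", "cy" (the principal point, pixels), "dist" ([k1, k2, p1, p2, k3] as OpenCV has them; the pictures are not rectified), "position" and "orientation" of the camera in the world. Camera axes: x right, y down, z forward; pixel columns grow to the right and rows downward; lengths in m; the calibration is good to about 2 mm. A picture is of the moment at which its call begins. There is no depth.
- manip.hand_in(): hands the job in, once; it reports no verdict.
Trained networks look in the newest picture that a camera, given by its name, has taken for a name from the list of things; names that differ only in an ending like _2 or _b are one class to them, and where a whole thing is asked for, a point or a joint stands for the part that bears it (a point fixed in the world has none). Each returns a list of dicts, best first, with "p" (0 to 1); they miss things now and then, are a little off and sometimes report something else, mostly with a low value. They report only what shows in the picture. A call takes as long as a camera call. They do not tell look-alikes from the thing itself.
- spotter.masks_of(camera, label): "region" (420x560 bool, what is visible of it) and "at" ([column, row] in pixels, amid what is visible of it).
The state is a dict: "t": time; "joint_positions": joint angles; "joint_vel": joint speeds; "joint_efforts": joint torques, N m; "tcp_pos": TCP position; "tcp_rot": TCP orientation; "force": force on the tool from outside, world axes, zero at the start; "ft_torque": the same for the moment, N m; "gripper_width": finger opening in m.
Only numpy, scipy, OpenCV 4.12 (cv2) and the standard library are available. Lean on these libraries where they do the work, as an engineer would, in place of code of your own. Each camera call takes 0.05 s, during which the arm holds its last target.

## Working session

There is one attempt and no reset: what is moved stays moved. The work goes in short steps, Python scripts to look and compute and a shell command to move; the robot and the scene stay as the last step left them, time stands still between calls to the robot, and variables do not carry over. Pictures are saved under pics/ and viewed, and the job is handed in when it is done.

```bash
ls; mkdir -p pics; python3 - <<'E'
from plant import manip, optics, spotter
import cv2
print(manip.observe())
for n in ("scene","top"):
    c=optics.read_camera(n); cv2.imwrite(f"pics/{n}0.png",c["frame"]); print(n,{k:v for k,v in c.items() if k!="frame"})
E
```

```text
pics
{'t': 0.0, 'joint_positions': array([-68.76747583,  39.53350428, -11.14331544,  89.74427908,
         9.01283149,  51.70961235, -12.32468671]), 'joint_vel': array([-0.00723848,  0.10297974, -0.06012185,  0.08367728,  0.06107341,
       -0.05307035,  0.10849065]), 'joint_efforts': array([-2.11457968e-04, -5.27543521e+01, -1.26676697e+00, -1.53433353e+01,
       -5.26316394e-02,  6.30933748e-03,  1.69477157e-04]), 'tcp_pos': array([0.20639091, 0.58930411, 0.2549086 ]), 'tcp_rot': array([-1.79894765e+02,  8.76077871e-03,  1.60707434e+02]), 'force': array([-0.38206433, -0.22280281, -0.47241007]), 'ft_torque': array([ 0.02355516,  0.0441818 , -0.00485085]), 'gripper_width': 0.08827402875576025}
scene {'vertical_fov': 56.113032429953215, 'cx': 282.48829908592535, 'cy': 212.44888761076706, 'dist': array([-0.09326154,  0.        ,  0.        ,  0.        ,  0.        ]), 'position': array([ 1.20310057, -0.26762781,  0.51581319]), 'orientation': array([-125.29247501,    0.95685842,   66.55545013])}
top {'vertical_fov': 56.036878056211684, 'cx': 276.0916874532671, 'cy': 206.99590743875936, 'dist': array([-0.00791862,  0.        ,  0.        ,  0.        ,  0.        ]), 'position': array([ 0.48177547, -0.01371052,  0.82739248]), 'orientation': array([-172.0978798 ,    0.32662981,  -91.40733051])}
```

View pics/top0.png

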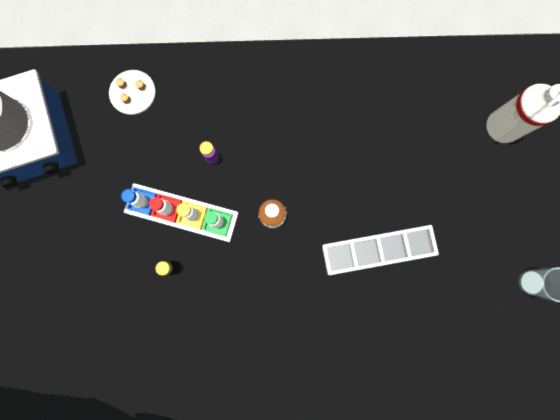

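View pics/scene0.png

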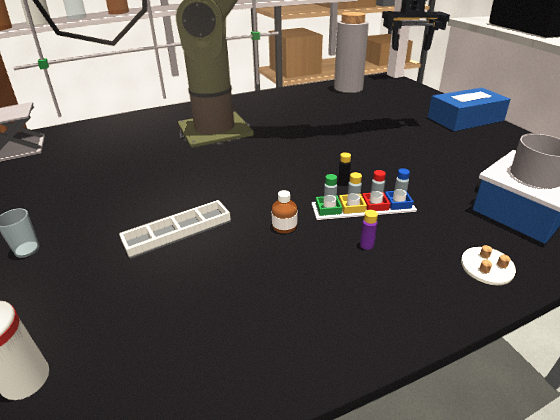

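The top view shows, left to right, blue (130,197), red (158,205), yellow (185,210) and green (213,222) vials in same-coloured cups. The bottle is at (272,213) and the tray at (380,250). There are two yellow-capped look-alikes: black at (164,268) and purple at (209,152). Both stand outside the cup row, so I leave them alone.

```bash
cat > h.py <<'E'
import numpy as np, cv2
from scipy.spatial.transform import Rotation as R
from plant import manip, optics, spotter
def cam(n):
    c=optics.read_camera(n); h=c["frame"].shape[0]
    f=h/2/np.tan(np.radians(c["vertical_fov"])/2)
    c["K"]=np.array([[f,0,c["cx"]],[0,f,c["cy"]],[0,0,1.]])
    c["R"]=R.from_euler("xyz",c["orientation"],degrees=True).as_matrix(); return c
def toplane(c,px,z):
    u=cv2.undistortPoints(np.array(px,float).reshape(-1,1,2),c["K"],c["dist"]).reshape(-1,2)
    d=np.c_[u,np.ones(len(u))]@c["R"].T
    return c["position"]+d*((z-c["position"][2])/d[:,2])[:,None]
def proj(c,P):
    Rc=c["R"].T; r,_=cv2.Rodrigues(Rc)
    return cv2.projectPoints(np.array(P,float).reshape(-1,1,3),r,-Rc@c["position"],c["K"],c["dist"])[0].reshape(-1,2)
E
python3 - <<'E'
from h import *
for cn in("top","scene"):
  c=cam(cn); print(cn)
  for l in ["tray","brown_bottle","cup_blue","cup_red","cup_yellow","cup_green","vial_blue","vial_red","vial_yellow","vial_green"]:
    for m in spotter.masks_of(cn,l)[:3]:
        if m["p"]<.2: continue
        g=m["region"].astype(np.uint8); z={"t":.025,"b":.08,"c":.024,"v":.05}[l[0]]
        q=np.argwhere(g)[:,::-1]; w=toplane(c,q,z)[:,:2].astype(np.float32)
        r=cv2.minAreaRect(w)
        print(l,round(m["p"],2),np.round(m["at"]),len(q),"rect",np.round(r[0],4),np.round(r[1],4),round(r[2],1))
c=cam("top"); im=c["frame"]
cv2.imwrite("pics/crop1.png",cv2.resize(im[130:290,100:300],None,fx=4,fy=3.7,interpolation=cv2.INTER_CUBIC))
E
```

```text
top
tray 0.96 [382. 248.] 3373 rect [ 0.5023 -0.2191] [0.0616 0.2271] 8.6
brown_bottle 0.56 [274. 212.] 600 rect [ 0.5743 -0.0049] [0.0529 0.0501] 43.6
brown_bottle 0.34 [217. 218.] 233 rect [0.5656 0.1069] [0.038  0.0255] 62.1
cup_blue 0.66 [146. 204.] 320 rect [0.6136 0.2655] [0.055  0.0486] 72.3
cup_red 0.92 [176. 203.] 353 rect [0.5989 0.2135] [0.0529 0.0509] 74.5
cup_yellow 0.86 [198. 219.] 393 rect [0.5831 0.1614] [0.0543 0.0507] 73.6
cup_green 0.85 [224. 227.] 390 rect [0.567 0.109] [0.0525 0.0508] 73.3
vial_blue 0.58 [133. 199.] 326 rect [0.6149 0.271 ] [0.0551 0.0273] 68.2
vial_red 0.5 [161. 205.] 274 rect [0.5986 0.2165] [0.0481 0.0257] 62.3
vial_yellow 0.75 [191. 211.] 274 rect [0.5858 0.1637] [0.0453 0.0274] 62.1
vial_yellow 0.73 [166. 268.] 277 rect [0.476  0.2029] [0.0451 0.0251] 88.6
vial_yellow 0.53 [207. 152.] 295 rect [0.7036 0.1211] [0.0515 0.0274] 29.7
vial_green 0.68 [217. 218.] 243 rect [0.5689 0.1117] [0.0398 0.0278] 44.2
scene
tray 0.86 [175. 229.] 2816 rect [ 0.5174 -0.218 ] [0.096  0.2266] 8.3
brown_bottle 0.64 [287. 214.] 861 rect [ 0.6281 -0.0241] [0.0483 0.1443] 65.0
cup_blue 0.59 [394. 200.] 366 rect [0.6256 0.2622] [0.0614 0.082 ] 70.1
cup_red 0.54 [381. 205.] 274 rect [0.6103 0.2097] [0.0553 0.0703] 67.5
cup_yellow 0.86 [351. 207.] 311 rect [0.5937 0.1582] [0.056  0.0765] 70.4
cup_green 0.77 [325. 213.] 260 rect [0.5799 0.1048] [0.0539 0.0712] 70.4
vial_blue 0.84 [400. 184.] 415 rect [0.6054 0.2794] [0.029  0.1566] 47.7
vial_blue 0.35 [330. 209.] 348 rect [0.6146 0.0852] [0.0549 0.0667] 65.2
vial_red 0.71 [379. 184.] 330 rect [0.5895 0.2238] [0.0251 0.1395] 53.9
vial_yellow 0.9 [349. 186.] 462 rect [0.5751 0.1733] [0.0311 0.1527] 56.3
vial_yellow 0.82 [367. 229.] 472 rect [0.7142 0.1174] [0.0248 0.1259] 52.4
vial_yellow 0.62 [348. 168.] 365 rect [0.4884 0.1974] [0.028  0.1666] 56.8
vial_green 0.65 [332. 193.] 402 rect [0.5594 0.1183] [0.0273 0.1404] 59.5
```

View pics/crop1.png

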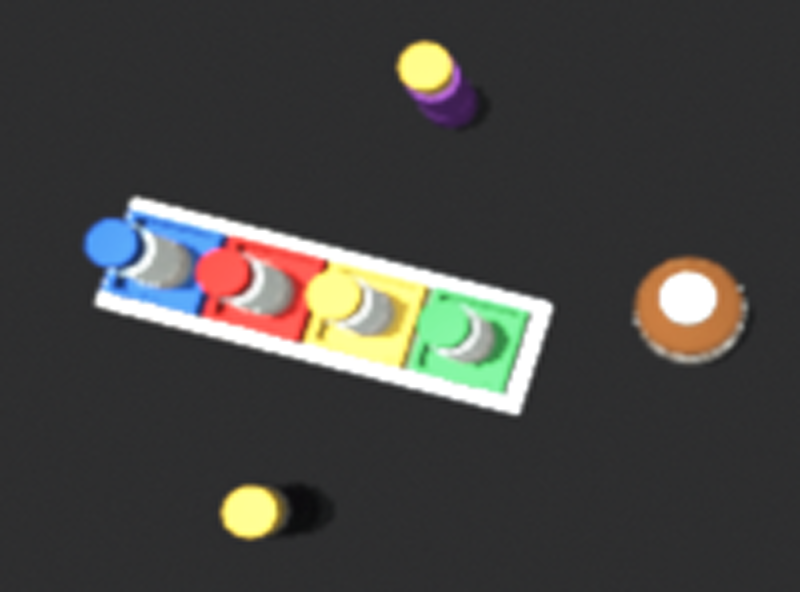

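```bash
python3 - <<'E'
from h import *
c=cam("top")
px=[(128.5,195.9),(155.75,203.8),(183.5,210),(211,217.8)]
W=toplane(c,px,.09); print("caps",W.round(4))
s=cam("scene"); print("scene pred of cap tops",proj(s,W).round(1))
b=toplane(c,[(272,213)],.04);print("bottle",b)
# cup centres straight line fit
C=np.array([[.6136,.2655],[.5989,.2135],[.5831,.1614],[.567,.109]])
d=C[0]-C[3];print("row yaw",np.degrees(np.arctan2(-d[0],d[1])),np.linalg.norm(d))
# draw on both: model tray compartments centres & caps
th=np.radians(8.6);T=np.array([.5023,-.2191]);y=np.array([-np.sin(th),np.cos(th)])
P=[np.r_[T+y*k,.005] for k in(-.0825,-.0275,.0275,.0825)];print(np.round(P,4))
x=np.array([np.cos(th),np.sin(th)])
Q=[np.r_[T+y*a*.1125+x*b*.03,.025] for a in(-1,1) for b in(-1,1)]
for n,k,(a,b_,e,f) in(("top",c,(110,290,100,460)),("scene",s,(140,270,100,440))):
    im=cv2.resize(k["frame"],None,fx=4,fy=4,interpolation=cv2.INTER_CUBIC)
    for p in proj(k,np.array(P+Q+list(W)+[np.r_[w,.024] for w in C])): cv2.circle(im,tuple(int(v*4+2) for v in p),4,(255,0,255),1)
    im=im[a*4:b_*4,e*4:f*4]; cv2.imwrite(f"pics/m_{n}.png",cv2.resize(im,(800,int(800*im.shape[0]/im.shape[1]))))
E
```

```text
caps [[0.6126 0.2678 0.09  ]
 [0.5961 0.2156 0.09  ]
 [0.5829 0.1629 0.09  ]
 [0.5668 0.1109 0.09  ]]
scene pred of cap tops [[402.  170.7]
 [378.1 172.2]
 [354.3 174.4]
 [329.6 176.1]]
bottle [[ 0.57917086 -0.0033853   0.04      ]]
row yaw -16.581614631371682 0.16329056923166144
[[ 0.5146 -0.3007  0.005 ]
 [ 0.5064 -0.2463  0.005 ]
 [ 0.4982 -0.1919  0.005 ]
 [ 0.49   -0.1375  0.005 ]]
```

View pics/m_top.png

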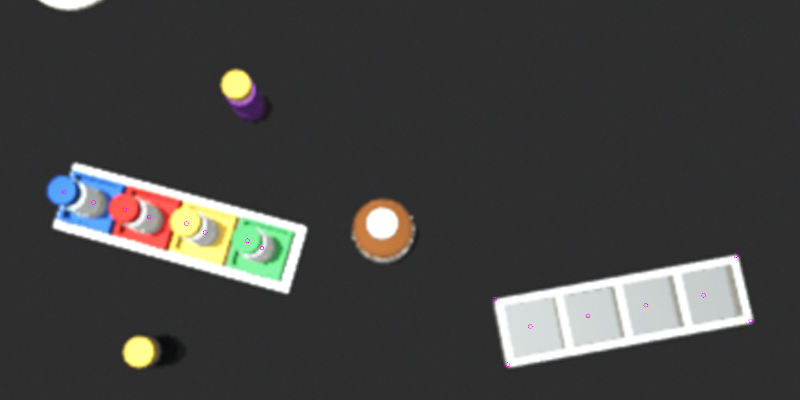

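View pics/m_scene.png

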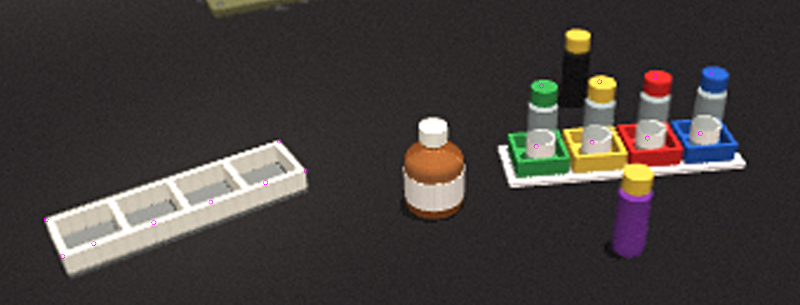

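The model points land on the caps, cups and tray corners in both views, and the order left to right is blue, red, yellow, green. I'll start with the blue vial.

```bash
python3 -m jog '[[[0,0,0],[-2,-0.7,0],1],[[0,0,0],[-3,-1,0],1],[[0,0,0],[-3,-1,0],1],[[0,0,0],[-3,-1,0],1],[[0,0,0],[-3,-1,0],1],[[0,0,0],[-3,-1,0],1],[[0,0,0],[-3,-1,0],1],[[0,0,0],[-3,-1,0],1]]' && python3 -m jog '[[[0,0,0],[-3,-1,0],1],[[0,0,0],[-3,-1,0],1],[[0,0,0],[-3,-1,0],1],[[0,0,0],[-3,-1,0],1],[[0,0,0],[-3,-1,0],1],[[0,0,0],[-3,-1,0],1],[[0,0,0],[-3,-1,0],1],[[0,0,0],[-2,-0.7,0],1]]' && python3 -m jog '[[[0,0,7],[0,0,0],1],[[0,0,7],[0,0,0],1],[[0,0,7],[0,0,0],1],[[0,0,7],[0,0,0],1],[[0,0,7],[0,0,0],1],[[0,0,7],[0,0,0],1],[[0,0,7],[0,0,0],1],[[0,0,7],[0,0,0],1]]' && python3 -m jog '[[[0,0,7],[0,0,0],1],[[0,0,7],[0,0,0],1],[[0,0,7],[0,0,0],1],[[0,0,7],[0,0,0],1],[[0,0,3.3],[0,0,0],1],[[0,0,0],[0,0,0],1],[[0,0,0],[0,0,0],1],[[0,0,0],[0,0,0],1]]'
```

```text
t: 2.02
tcp_pos: [0.3993, 0.4402, 0.2558]
tcp_rot: [180.0, 0.0, 160.7]
force: [-0.1, 0.6, 0.0]
gripper_width: 0.0882
t: 2.68
tcp_pos: [0.5927, 0.2892, 0.2556]
tcp_rot: [-179.9, 0.1, 160.5]
force: [0.7, 0.1, 0.2]
gripper_width: 0.0878
t: 3.35
tcp_pos: [0.5897, 0.2927, 0.2557]
tcp_rot: [180.0, -0.0, 104.4]
force: [0.7, 1.2, -0.0]
gripper_width: 0.0882
t: 4.02
tcp_pos: [0.5897, 0.2926, 0.2557]
tcp_rot: [-180.0, -0.0, 73.5]
force: [-0.3, -0.6, 0.4]
gripper_width: 0.0884
```

```bash
cat > go.py <<'E'
import sys; from h import *
o=manip.observe(); t=np.array([float(v) for v in sys.argv[1:4]])
Rt=R.from_euler("xyz",o["tcp_rot"],degrees=True).as_matrix()
print("tool shift cm",(Rt.T@(t-o["tcp_pos"])*100).round(2),"z",o["tcp_pos"][2].round(4),"rot",o["tcp_rot"].round(2),"w",round(o["gripper_width"],4),"t",round(o["t"],2))
E
python3 go.py .6126 .2678 .056
```

```text
tool shift cm [-1.73  2.9  19.97] z 0.2557 rot [-1.7999e+02 -1.0000e-02  7.3500e+01] w 0.0884 t 4.02
```

```bash
python3 -m jog '[[[0,0,0],[-0.85,1.45,0],1],[[0,0,0],[-0.85,1.45,2],1],[[0,0,0],[0,0,3],1],[[0,0,0],[0,0,3],1],[[0,0,0],[0,0,2],1],[[0,0,0],[0,0,0],1],[[0,0,0],[0,0,0],1],[[0,0,0],[0,0,0],1]]'; python3 go.py .6126 .2678 .056; python3 - <<'E'
from h import *
for n in("top","scene"):
    k=cam(n); im=k["frame"][130:290,80:300] if n=="top" else k["frame"][80:260,280:480]
    cv2.imwrite(f"pics/b1_{n}.png",cv2.resize(im,None,fx=3,fy=3))
E
```

```text
t: 4.68
tcp_pos: [0.6138, 0.2683, 0.1572]
tcp_rot: [179.9, -0.1, 73.4]
force: [0.4, -0.0, 0.3]
gripper_width: 0.0878
tool shift cm [-0.1  -0.12 10.12] z 0.1572 rot [ 1.7989e+02 -1.0000e-01  7.3430e+01] w 0.0878 t 4.68
```

View pics/b1_scene.png

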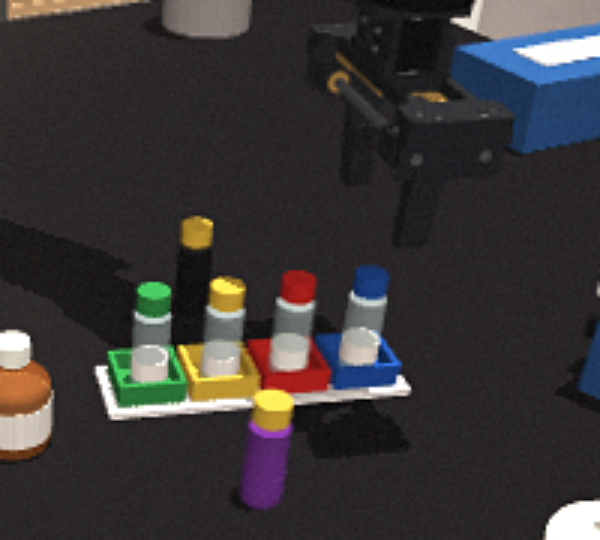

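View pics/b1_top.png

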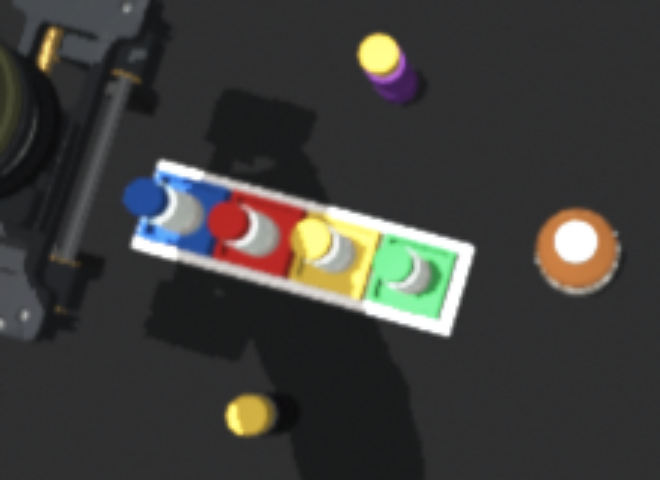

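```bash
python3 - <<'E'
from h import *
o=manip.observe();Rt=R.from_euler("xyz",o["tcp_rot"],degrees=True).as_matrix()
s=cam("scene")
for dy in(-.0525,0,.0525):
    p=o["tcp_pos"]+Rt@[0,dy,.017]; print(dy,((proj(s,p)[0]-[280,80])*3).round())
p=o["tcp_pos"].copy()
for z in(.09,.08,.07): p[2]=z; print(z,((proj(s,p)[0]-[280,80])*3).round())
E
```

```text
-0.0525 [353. 179.]
0 [379. 210.]
0.0525 [408. 245.]
0.09 [368. 273.]
0.08 [366. 285.]
0.07 [364. 296.]
```

The projected TCP axis passes through the blue cap in the scene view, and the fingertips project where they appear. Descending.

```bash
python3 -m jog '[[[0,0,0],[-0.1,-0.1,1.5],1],[[0,0,0],[0,0,2],1],[[0,0,0],[0,0,2],1],[[0,0,0],[0,0,2],1],[[0,0,0],[0,0,1.6],1],[[0,0,0],[0,0,1],1],[[0,0,0],[0,0,0],1],[[0,0,0],[0,0,0],1]]';  python3 -m jog '[[[0,0,0],[0,0,0],0],[[0,0,0],[0,0,0],0],[[0,0,0],[0,0,0],0],[[0,0,0],[0,0,0],0],[[0,0,0],[0,0,0],0],[[0,0,0],[0,0,0],0],[[0,0,0],[0,0,0],0],[[0,0,0],[0,0,0],0]]'
```

```text
t: 5.5
tcp_pos: [0.6119, 0.2675, 0.0554]
tcp_rot: [180.0, -0.0, 73.4]
force: [0.7, 0.4, 1.0]
gripper_width: 0.088
t: 6.17
tcp_pos: [0.6115, 0.2673, 0.0547]
tcp_rot: [180.0, -0.0, 73.4]
force: [0.0, -0.2, 1.2]
gripper_width: 0.0368
```

```bash
python3 -m jog '[[[0,0,0],[0,0,0],0],[[0,0,0],[0,0,0],0],[[0,0,0],[0,0,0],0],[[0,0,0],[0,0,0],0],[[0,0,0],[0,0,0],0],[[0,0,0],[0,0,0],0],[[0,0,0],[0,0,0],0],[[0,0,0],[0,0,0],0]]'; python3 go.py .5146 -.3007 .19
```

```text
t: 6.83
tcp_pos: [0.6115, 0.2673, 0.0547]
tcp_rot: [-180.0, -0.0, 73.4]
force: [-0.4, -0.3, -0.3]
gripper_width: 0.0276
tool shift cm [-57.2    6.94 -13.53] z 0.0547 rot [-180.     -0.     73.41] w 0.0276 t 6.83
```

```bash
python3 -m jog '[[[0,0,0],[0,0,-1],0],[[0,0,0],[0,0,-2],0],[[0,0,0],[0,0,-2],0],[[0,0,0],[0,0,-2],0],[[0,0,0],[0,0,-2.5],0],[[0,0,0],[0,0,-2.5],0],[[0,0,0],[0,0,-1.5],0],[[0,0,0],[0,0,0],0]]'; python3 - <<'E'
from h import *
k=cam("scene"); cv2.imwrite(f"pics/b2.png",cv2.resize(k["frame"][60:260,240:480],None,fx=3,fy=3))
E
```

```text
t: 7.5
tcp_pos: [0.6138, 0.2681, 0.1944]
tcp_rot: [179.7, -0.3, 73.4]
force: [0.5, 0.0, -0.4]
gripper_width: 0.0271
```

View pics/b2.png

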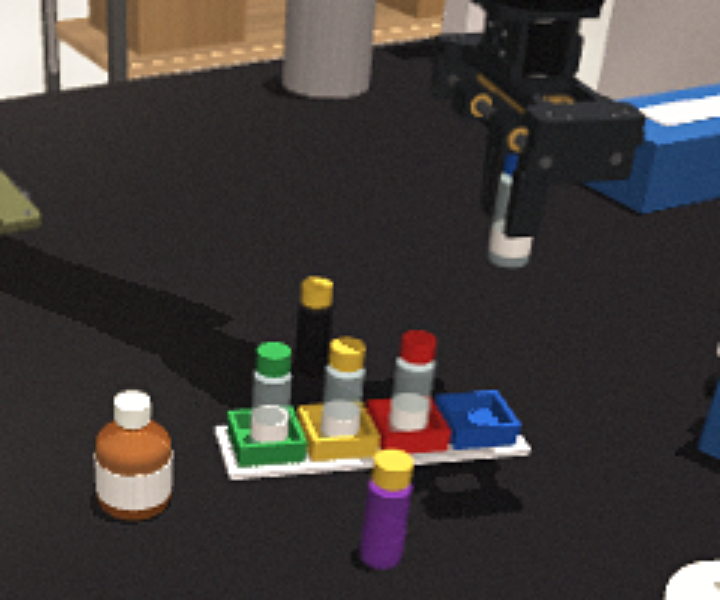

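The blue vial is held upright, cap still between the fingers and its cup empty. Now carrying it to the tray.

```bash
python3 -m jog '[[[0,0,0],[-1,0.1,0],0],[[0,0,0],[-2,0.25,0],0],[[0,0,0],[-2.5,0.3,0],0],[[0,0,0],[-2.5,0.3,0],0],[[0,0,0],[-2.5,0.3,0],0],[[0,0,0],[-2.5,0.3,0],0],[[0,0,0],[-2.5,0.3,0],0],[[0,0,0],[-2.5,0.3,0],0]]' && python3 -m jog '[[[0,0,0],[-2.5,0.3,0],0],[[0,0,0],[-2.5,0.3,0],0],[[0,0,0],[-2.5,0.3,0],0],[[0,0,0],[-2.5,0.3,0],0],[[0,0,0],[-2.5,0.3,0],0],[[0,0,0],[-2.5,0.3,0],0],[[0,0,0],[-2.5,0.3,0],0],[[0,0,0],[-2.5,0.3,0],0]]' && python3 -m jog '[[[0,0,0],[-2.5,0.3,0],0],[[0,0,0],[-2.5,0.3,0],0],[[0,0,0],[-2.5,0.3,0],0],[[0,0,0],[-2.5,0.3,0],0],[[0,0,0],[-2.5,0.3,0],0],[[0,0,0],[-2.5,0.3,0],0],[[0,0,0],[-2.5,0.3,0],0],[[0,0,0],[-1.5,0.2,0],0]]' && python3 -m jog '[[[0,0,-3],[0,0,0],0],[[0,0,-4],[0,0,0],0],[[0,0,-4],[0,0,0],0],[[0,0,-4],[0,0,0],0],[[0,0,-4],[0,0,0],0],[[0,0,-4],[0,0,0],0],[[0,0,-2.2],[0,0,0],0],[[0,0,0],[0,0,0],0]]' && python3 go.py .5146 -.3007 .051
```

```text
t: 8.22
tcp_pos: [0.5787, 0.0865, 0.1881]
tcp_rot: [-179.8, 0.1, 73.4]
force: [0.3, -0.2, -1.0]
gripper_width: 0.0274
t: 8.88
tcp_pos: [0.5443, -0.1114, 0.1881]
tcp_rot: [-179.8, 0.0, 73.4]
force: [-0.6, -0.3, -1.1]
gripper_width: 0.027
t: 9.55
tcp_pos: [0.5112, -0.3019, 0.188]
tcp_rot: [-179.8, 0.1, 73.2]
force: [0.8, -1.1, -0.4]
gripper_width: 0.0274
t: 10.22
tcp_pos: [0.5124, -0.2984, 0.188]
tcp_rot: [-179.8, -0.1, 98.6]
force: [0.2, -0.6, -1.7]
gripper_width: 0.027
tool shift cm [-0.29  0.22 13.7 ] z 0.188 rot [-1.7982e+02 -1.3000e-01  9.8630e+01] w 0.027 t 10.22
```

```bash
python3 -m jog '[[[0,0,0],[-0.15,0.1,1],0],[[0,0,0],[-0.15,0.1,2],0],[[0,0,0],[0,0,2.5],0],[[0,0,0],[0,0,2.5],0],[[0,0,0],[0,0,2.5],0],[[0,0,0],[0,0,1.5],0],[[0,0,0],[0,0,0.8],0],[[0,0,0],[0,0,0],0]]'; python3 -m jog '[[[0,0,0],[0,0,0],0],[[0,0,0],[0,0,0],0],[[0,0,0],[0,0,0],0],[[0,0,0],[0,0,0],0],[[0,0,0],[0,0,0],0],[[0,0,0],[0,0,0],0],[[0,0,0],[0,0,0],0],[[0,0,0],[0,0,0],0]]';python3 go.py .5146 -.3007 .050;python3 - <<'E'
from h import *
k=cam("scene"); cv2.imwrite(f"pics/b3.png",cv2.resize(k["frame"][110:290,60:300],None,fx=3,fy=3))
k=cam("top"); cv2.imwrite(f"pics/b3t.png",cv2.resize(k["frame"][190:310,290:490],None,fx=4,fy=4))
E
```

```text
t: 10.88
tcp_pos: [0.515, -0.3004, 0.059]
tcp_rot: [-179.8, -0.2, 98.6]
force: [0.3, -0.6, -0.9]
gripper_width: 0.027
t: 11.55
tcp_pos: [0.5168, -0.3012, 0.0619]
tcp_rot: [180.0, 0.0, 98.6]
force: [-0.3, -0.1, -0.7]
gripper_width: 0.0271
tool shift cm [ 0.08 -0.21  1.19] z 0.0619 rot [179.99   0.    98.6 ] w 0.0271 t 11.55
```

View pics/b3.png

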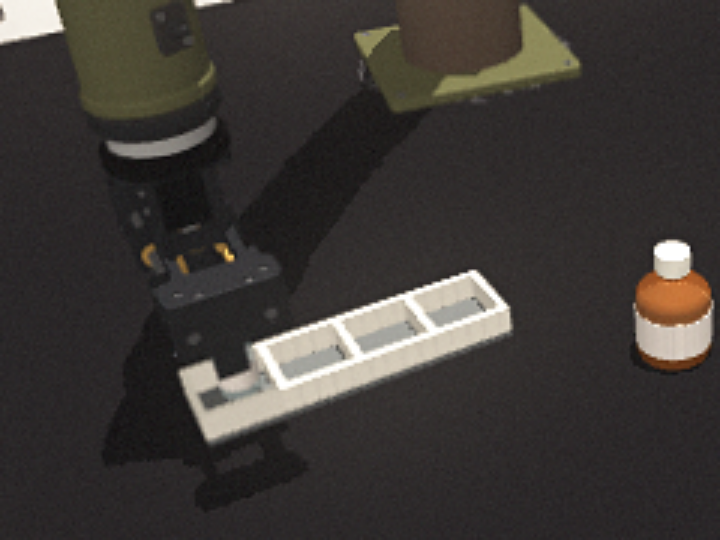

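View pics/b3t.png

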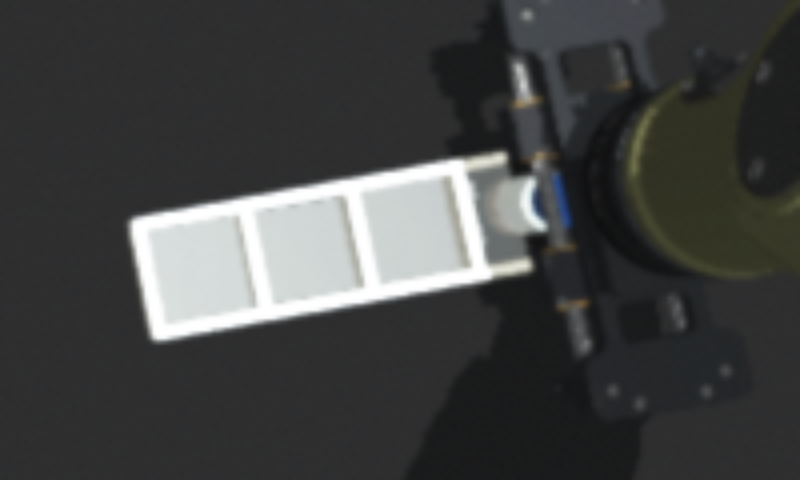

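```bash
python3 -m jog '[[[0,0,0],[0.1,-0.2,0.4],0],[[0,0,0],[0,0,0.3],0],[[0,0,0],[0,0,0.2],0],[[0,0,0],[0,0,0.2],0],[[0,0,0],[0,0,0],0],[[0,0,0],[0,0,0],0],[[0,0,0],[0,0,0],0],[[0,0,0],[0,0,0],0]]';python3 -m jog '[[[0,0,0],[0,0,0],0],[[0,0,0],[0,0,0],0],[[0,0,0],[0,0,0],0],[[0,0,0],[0,0,0],0],[[0,0,0],[0,0,0],0],[[0,0,0],[0,0,0],0],[[0,0,0],[0,0,0],0],[[0,0,0],[0,0,0],0]]'; python3 go.py .5146 -.3007 .050
```

```text
t: 12.32
tcp_pos: [0.5148, -0.3005, 0.0508]
tcp_rot: [180.0, 0.0, 98.6]
force: [-0.0, -0.2, -0.3]
gripper_width: 0.0271
t: 12.98
tcp_pos: [0.5146, -0.3005, 0.0507]
tcp_rot: [-180.0, -0.0, 98.6]
force: [-0.2, -0.7, -0.1]
gripper_width: 0.027
tool shift cm [-0.02 -0.    0.07] z 0.0507 rot [-180.    -0.    98.6] w 0.027 t 12.98
```

```bash
python3 -m jog '[[[0,0,0],[0,0,0.05],0],[[0,0,0],[0,0,0.05],0],[[0,0,0],[0,0,0],0],[[0,0,0],[0,0,0],0],[[0,0,0],[0,0,0],0],[[0,0,0],[0,0,0],0],[[0,0,0],[0,0,0],0],[[0,0,0],[0,0,0],0]]';python3 -m jog '[[[0,0,0],[0,0,0],0.4],[[0,0,0],[0,0,0],0.45],[[0,0,0],[0,0,0],0.5],[[0,0,0],[0,0,0],0.6],[[0,0,0],[0,0,0],0.7],[[0,0,0],[0,0,0],0.8],[[0,0,0],[0,0,0],0.8],[[0,0,0],[0,0,0],0.8]]'
```

```text
t: 13.65
tcp_pos: [0.5146, -0.3004, 0.0497]
tcp_rot: [-180.0, -0.0, 98.6]
force: [-0.9, 0.1, -0.8]
gripper_width: 0.0272
t: 14.32
tcp_pos: [0.5146, -0.3004, 0.0497]
tcp_rot: [-180.0, -0.0, 98.6]
force: [-0.2, -0.8, -0.5]
gripper_width: 0.0704
```

Released; raise clear, then turn back to yaw 73.4 and go to the red vial.

```bash
python3 -m jog '[[[0,0,0],[0,0,-1],0.8],[[0,0,0],[0,0,-2],0.8],[[0,0,0],[0,0,-2.5],1],[[0,0,0],[0,0,-2.5],1],[[0,0,0],[0,0,-2.5],1],[[0,0,0],[0,0,-2],1],[[0,0,0],[0,0,-1.5],1],[[0,0,0],[0,0,0],1]]'; python3 -m jog '[[[0,0,3],[0,0,0],1],[[0,0,4],[0,0,0],1],[[0,0,4],[0,0,0],1],[[0,0,4],[0,0,0],1],[[0,0,4],[0,0,0],1],[[0,0,4],[0,0,0],1],[[0,0,2.2],[0,0,0],1],[[0,0,0],[0,0,0],1]]'; python3 go.py .5961 .2156 .056; python3 - <<'E'
from h import *
k=cam("scene"); cv2.imwrite(f"pics/b4.png",cv2.resize(k["frame"][110:290,60:300],None,fx=3,fy=3))
E
```

```text
t: 14.98
tcp_pos: [0.5164, -0.3015, 0.1937]
tcp_rot: [179.7, 0.2, 98.6]
force: [0.1, 0.6, -0.1]
gripper_width: 0.0883
t: 15.65
tcp_pos: [0.5142, -0.3002, 0.1891]
tcp_rot: [-179.9, -0.0, 73.4]
force: [0.1, 0.8, -0.1]
gripper_width: 0.0877
tool shift cm [51.76 -6.9  13.32] z 0.1891 rot [-179.93   -0.     73.36] w 0.0877 t 15.65
```

View pics/b4.png

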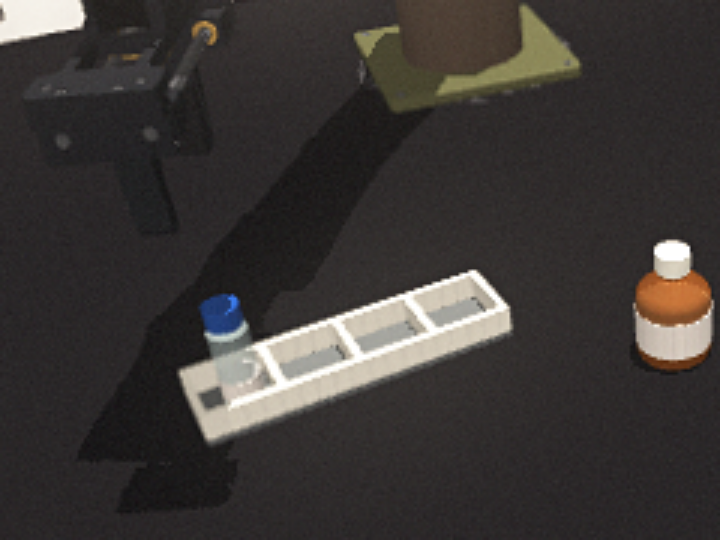

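```bash
python3 - <<'E'
from h import *
k=cam("scene");
for z in(.005,.025,.065,.085): print(z,((proj(k,[.5146,-.3007,z])[0]-[60,110])*3).round())
k=cam("top"); im=k["frame"]; cv2.imwrite(f"pics/b5t.png",cv2.resize(im[190:310,290:490],None,fx=4,fy=4))
for z in(.005,.065,.085): print(z,((proj(k,[.5146,-.3007,z])[0]-[290,190])*4).round())
E
```

```text
0.005 [238. 400.]
0.025 [231. 377.]
0.065 [217. 330.]
0.085 [210. 305.]
0.005 [505. 209.]
0.065 [548. 203.]
0.085 [564. 201.]
```

View pics/b5t.png

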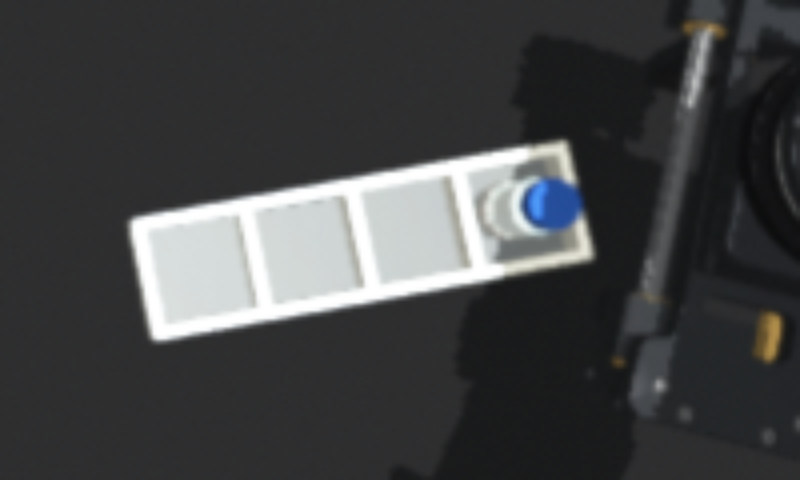

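```bash
cat > capfit.py <<'E'
from h import *
from scipy.optimize import fsolve
HUE={"red":[(0,8),(172,180)],"yellow":[(20,35)],"green":[(50,85)],"blue":[(100,125)]}
def capmask(im,col):
    v=cv2.cvtColor(im,cv2.COLOR_BGR2HSV); m=0
    for a,b in HUE[col]: m=m|cv2.inRange(v,(a,110,60),(b,255,255))
    return m
def hullc(c,x,y,z0):
    a=np.linspace(0,2*np.pi,40,endpoint=False); P=[[x+.0125*np.cos(t),y+.0125*np.sin(t),z0+h] for t in a for h in(.064,.080)]
    h=cv2.convexHull(proj(c,P).astype(np.float32)); M=cv2.moments(h); return np.array([M["m10"]/M["m00"],M["m01"]/M["m00"]]),M["m00"]
def fit(c,col,x,y,z0,r=9):
    p,A=hullc(c,x,y,z0); m=capmask(c["frame"],col)
    n,l,s,ct=cv2.connectedComponentsWithStats(m)
    k=min(range(1,n),key=lambda i:np.hypot(*(ct[i]-p))+(1e3 if s[i][4]<40 else 0)) if n>1 else None
    q=fsolve(lambda v:hullc(c,v[0],v[1],z0)[0]-ct[k],[x,y]); return q.round(4),s[k][4],round(A),ct[k].round(1)
E
python3 - <<'E'
from capfit import *
for n in("top","scene"):
    c=cam(n); print(n)
    print("blue",fit(c,"blue",.513,-.295,.005))
    for col,x,y in(("red",.5961,.2156),("yellow",.5829,.1629),("green",.5668,.1109)): print(col,fit(c,col,x,y,.01))
E
```

```text
top
blue (array([ 0.5144, -0.2976]), np.int32(148), 179, array([427.8, 240.6]))
red (array([0.591 , 0.2023]), np.int32(442), 169, array([163.9, 206.8]))
yellow (array([0.5774, 0.1488]), np.int32(286), 163, array([191.7, 213.2]))
green (array([0.5605, 0.1015]), np.int32(401), 157, array([216.6, 221.4]))
scene
blue (array([ 0.5135, -0.2958]), np.int32(148), 161, array([133.4, 214.1]))
red (array([0.5964, 0.219 ]), np.int32(127), 124, array([379. , 175.1]))
yellow (array([0.5835, 0.1659]), np.int32(124), 126, array([355.3, 177.5]))
green (array([0.5679, 0.1137]), np.int32(122), 128, array([330.8, 179.3]))
```

Blue stands about 3–4 mm off centre (limit 13 mm) and upright. The scene camera puts the remaining vials about 3 mm further left than my first estimate, so I'll use those values. Red is next.

```bash
python3 go.py .5965 .2185 .056; python3 -m jog '[[[0,0,0],[1.5,-0.2,0],1],[[0,0,0],[2.5,-0.3,0],1],[[0,0,0],[3,-0.4,0],1],[[0,0,0],[3,-0.4,0],1],[[0,0,0],[3,-0.4,0],1],[[0,0,0],[3,-0.4,0],1],[[0,0,0],[3,-0.4,0],1],[[0,0,0],[3,-0.4,0],1]]' && python3 -m jog '[[[0,0,0],[3,-0.4,0],1],[[0,0,0],[3,-0.4,0],1],[[0,0,0],[3,-0.4,0],1],[[0,0,0],[3,-0.4,0],1],[[0,0,0],[3,-0.4,0],1],[[0,0,0],[3,-0.4,0],1],[[0,0,0],[3,-0.4,0],1],[[0,0,0],[3,-0.4,0],1]]' && python3 -m jog '[[[0,0,0],[3,-0.4,0],1],[[0,0,0],[2,-0.3,0],1],[[0,0,0],[1,-0.2,0],1],[[0,0,0],[0,0,1],1],[[0,0,0],[0,0,1],1],[[0,0,0],[0,0,1],1],[[0,0,0],[0,0,0],1],[[0,0,0],[0,0,0],1]]'; python3 go.py .5965 .2185 .056
```

```text
tool shift cm [52.08 -6.92 13.37] z 0.1895 rot [-1.7998e+02 -1.0000e-02  7.3440e+01] w 0.0885 t 15.9
t: 16.57
tcp_pos: [0.5497, -0.0799, 0.1897]
tcp_rot: [180.0, -0.0, 73.4]
force: [1.1, 0.3, 0.6]
gripper_width: 0.0883
t: 17.23
tcp_pos: [0.5875, 0.1593, 0.1897]
tcp_rot: [-180.0, -0.0, 73.4]
force: [0.6, -1.7, 0.2]
gripper_width: 0.0883
t: 17.9
tcp_pos: [0.5955, 0.2155, 0.1585]
tcp_rot: [-179.9, 0.1, 73.3]
force: [0.2, 0.7, -0.1]
gripper_width: 0.0882
tool shift cm [ 0.34  0.03 10.25] z 0.1585 rot [-1.799e+02  1.400e-01  7.326e+01] w 0.0882 t 17.9
```

```bash
python3 -m jog '[[[0,0,0],[0.2,0,1.5],1],[[0,0,0],[0,0,2],1],[[0,0,0],[0,0,2],1],[[0,0,0],[0,0,2],1],[[0,0,0],[0,0,1.6],1],[[0,0,0],[0,0,0.9],1],[[0,0,0],[0,0,0],1],[[0,0,0],[0,0,0],1]]';  python3 -m jog '[[[0,0,0],[0,0,0],0.6],[[0,0,0],[0,0,0],0.5],[[0,0,0],[0,0,0],0],[[0,0,0],[0,0,0],0],[[0,0,0],[0,0,0],0],[[0,0,0],[0,0,0],0],[[0,0,0],[0,0,0],0],[[0,0,0],[0,0,0],0]]';  python3 -m jog '[[[0,0,0],[0,0,0],0],[[0,0,0],[0,0,0],0],[[0,0,0],[0,0,0],0],[[0,0,0],[0,0,0],0],[[0,0,0],[0,0,0],0],[[0,0,0],[0,0,0],0],[[0,0,0],[0,0,0],0],[[0,0,0],[0,0,0],0]]'
```

```text
t: 18.57
tcp_pos: [0.597, 0.2193, 0.06]
tcp_rot: [180.0, 0.0, 73.4]
force: [1.4, 0.4, 0.5]
gripper_width: 0.0883
t: 19.23
tcp_pos: [0.5966, 0.2198, 0.0598]
tcp_rot: [180.0, -0.0, 73.4]
force: [-0.8, 0.1, -0.5]
gripper_width: 0.0368
t: 19.9
tcp_pos: [0.5966, 0.2198, 0.0597]
tcp_rot: [-180.0, -0.0, 73.4]
force: [0.3, -0.3, -0.0]
gripper_width: 0.0273
```

```bash
python3 -m jog '[[[0,0,0],[0,0,-1],0],[[0,0,0],[0,0,-2],0],[[0,0,0],[0,0,-2],0],[[0,0,0],[0,0,-2],0],[[0,0,0],[0,0,-2.5],0],[[0,0,0],[0,0,-2],0],[[0,0,0],[0,0,-1.5],0],[[0,0,0],[0,0,0],0]]'; python3 go.py .5064 -.2463 .19;python3 - <<'E'
from h import *
k=cam("scene"); cv2.imwrite(f"pics/r2.png",cv2.resize(k["frame"][60:260,240:480],None,fx=3,fy=3))
E
```

```text
t: 20.57
tcp_pos: [0.5987, 0.2203, 0.1939]
tcp_rot: [179.7, -0.3, 73.4]
force: [-0.4, 0.3, -0.7]
gripper_width: 0.027
tool shift cm [-47.35   4.49   0.21] z 0.1939 rot [179.68  -0.25  73.39] w 0.027 t 20.57
```

View pics/r2.png

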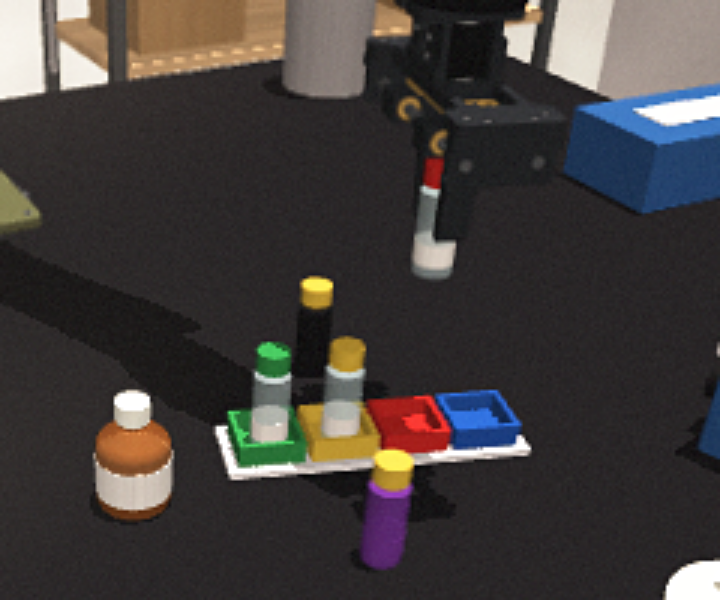

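```bash
python3 -m jog '[[[0,0,0],[-1,0.1,0],0],[[0,0,0],[-2,0.2,0],0],[[0,0,0],[-2.5,0.24,0],0],[[0,0,0],[-2.5,0.24,0],0],[[0,0,0],[-2.5,0.24,0],0],[[0,0,0],[-2.5,0.24,0],0],[[0,0,0],[-2.5,0.24,0],0],[[0,0,0],[-2.5,0.24,0],0]]' && python3 -m jog '[[[0,0,0],[-2.5,0.24,0],0],[[0,0,0],[-2.5,0.24,0],0],[[0,0,0],[-2.5,0.24,0],0],[[0,0,0],[-2.5,0.24,0],0],[[0,0,0],[-2.5,0.24,0],0],[[0,0,0],[-2.5,0.24,0],0],[[0,0,0],[-2.5,0.24,0],0],[[0,0,0],[-2.5,0.24,0],0]]' && python3 -m jog '[[[0,0,0],[-2.5,0.24,0],0],[[0,0,0],[-2.5,0.24,0],0],[[0,0,0],[-2.5,0.24,0],0],[[0,0,0],[-1.8,0.1,0],0],[[0,0,-3],[0,0,0],0],[[0,0,-4],[0,0,0],0],[[0,0,-4],[0,0,0],0],[[0,0,-4],[0,0,0],0]]' && python3 -m jog '[[[0,0,-4],[0,0,0],0],[[0,0,-4],[0,0,0],0],[[0,0,-2.2],[0,0,0],0],[[0,0,0],[0,0,1],0],[[0,0,0],[0,0,1],0],[[0,0,0],[0,0,1],0],[[0,0,0],[0,0,0],0],[[0,0,0],[0,0,0],0]]' && python3 go.py .5064 -.2463 .0552
```

```text
t: 21.28
tcp_pos: [0.56, 0.0402, 0.1883]
tcp_rot: [-179.8, 0.1, 73.4]
force: [0.7, 0.2, 0.0]
gripper_width: 0.027
t: 21.95
tcp_pos: [0.5211, -0.1564, 0.1883]
tcp_rot: [-179.8, 0.0, 73.4]
force: [0.6, -0.6, -0.6]
gripper_width: 0.0272
t: 22.62
tcp_pos: [0.5026, -0.2466, 0.1882]
tcp_rot: [-179.8, -0.1, 88.6]
force: [-0.3, 0.4, -1.2]
gripper_width: 0.0273
t: 23.28
tcp_pos: [0.5036, -0.246, 0.1583]
tcp_rot: [-179.9, -0.1, 98.6]
force: [-0.1, 0.5, 0.2]
gripper_width: 0.0273
tool shift cm [-0.09  0.3  10.31] z 0.1583 rot [-1.7985e+02 -8.0000e-02  9.8590e+01] w 0.0273 t 23.28
```

```bash
python3 -m jog '[[[0,0,0],[-0.1,0.2,1.5],0],[[0,0,0],[0,0,2],0],[[0,0,0],[0,0,2],0],[[0,0,0],[0,0,2],0],[[0,0,0],[0,0,1.5],0],[[0,0,0],[0,0,0.7],0],[[0,0,0],[0,0,0],0],[[0,0,0],[0,0,0],0]]'; python3 -m jog '[[[0,0,0],[0,0,0],0],[[0,0,0],[0,0,0],0],[[0,0,0],[0,0,0],0],[[0,0,0],[0,0,0],0],[[0,0,0],[0,0,0],0],[[0,0,0],[0,0,0],0],[[0,0,0],[0,0,0],0],[[0,0,0],[0,0,0],0]]';python3 go.py .5064 -.2463 .0548
```

```text
t: 23.95
tcp_pos: [0.5069, -0.2471, 0.063]
tcp_rot: [180.0, 0.0, 98.6]
force: [-0.2, 0.3, -0.1]
gripper_width: 0.0272
t: 24.62
tcp_pos: [0.5066, -0.247, 0.0627]
tcp_rot: [180.0, -0.0, 98.6]
force: [0.5, 0.3, -0.5]
gripper_width: 0.0268
tool shift cm [ 0.07 -0.01  0.79] z 0.0627 rot [180.   -0.   98.6] w 0.0268 t 24.62
```

```bash
python3 -m jog '[[[0,0,0],[0.05,0,0.2],0],[[0,0,0],[0,0,0.2],0],[[0,0,0],[0,0,0.2],0],[[0,0,0],[0,0,0.1],0],[[0,0,0],[0,0,0.1],0],[[0,0,0],[0,0,0],0],[[0,0,0],[0,0,0],0],[[0,0,0],[0,0,0],0]]';python3 go.py .5064 -.2463 .0548
```

```text
t: 25.28
tcp_pos: [0.5065, -0.2465, 0.0547]
tcp_rot: [180.0, -0.0, 98.6]
force: [0.4, 0.6, -0.4]
gripper_width: 0.0274
tool shift cm [ 0.02 -0.01 -0.01] z 0.0547 rot [180.   -0.   98.6] w 0.0274 t 25.28
```

```bash
python3 -m jog '[[[0,0,0],[0,0,0],0.4],[[0,0,0],[0,0,0],0.45],[[0,0,0],[0,0,0],0.5],[[0,0,0],[0,0,0],0.6],[[0,0,0],[0,0,0],0.7],[[0,0,0],[0,0,0],0.8],[[0,0,0],[0,0,0],0.8],[[0,0,0],[0,0,0],0.8]]' && python3 -m jog '[[[0,0,0],[0,0,-1],0.8],[[0,0,0],[0,0,-2],0.8],[[0,0,0],[0,0,-2.5],1],[[0,0,0],[0,0,-2.5],1],[[0,0,0],[0,0,-2.5],1],[[0,0,0],[0,0,-2],1],[[0,0,0],[0,0,-1],1],[[0,0,0],[0,0,0],1]]'; python3 -m jog '[[[0,0,3],[0,0,0],1],[[0,0,4],[0,0,0],1],[[0,0,4],[0,0,0],1],[[0,0,4],[0,0,0],1],[[0,0,4],[0,0,0],1],[[0,0,4],[0,0,0],1],[[0,0,2.2],[0,0,0],1],[[0,0,0],[0,0,0],1]]'; python3 go.py .5832 .1655 .058; python3 - <<'E'
from capfit import *
for n in("top","scene"):
    c=cam(n); print(n, "blue",fit(c,"blue",.513,-.295,.005),"red",fit(c,"red",.5064,-.2463,.005))
    cv2.imwrite(f"pics/r4{n}.png",cv2.resize(c["frame"][110:290,60:300] if n=="scene" else c["frame"][190:310,290:490],None,fx=3,fy=3))
E
```

```text
t: 25.95
tcp_pos: [0.5065, -0.2465, 0.0547]
tcp_rot: [180.0, -0.0, 98.6]
force: [-0.5, 0.5, 0.1]
gripper_width: 0.0704
t: 26.62
tcp_pos: [0.5078, -0.2471, 0.1923]
tcp_rot: [179.8, 0.1, 98.6]
force: [1.1, -2.0, -0.2]
gripper_width: 0.0883
t: 27.28
tcp_pos: [0.5058, -0.2461, 0.1884]
tcp_rot: [-179.9, 0.0, 73.4]
force: [-0.3, 0.1, 0.1]
gripper_width: 0.0882
tool shift cm [41.65 -4.33 13.05] z 0.1884 rot [-179.85    0.     73.37] w 0.0882 t 27.28
top blue (array([0.6051, 0.2487]), np.int32(561), 179, array([140.7, 200.6])) red (array([ 0.5079, -0.2492]), np.int32(142), 172, array([402.5, 244.7]))
scene blue (array([ 0.5133, -0.2958]), np.int32(149), 161, array([133.4, 214. ])) red (array([ 0.5075, -0.2478]), np.int32(149), 153, array([157.3, 206.7]))
```

View pics/r4scene.png

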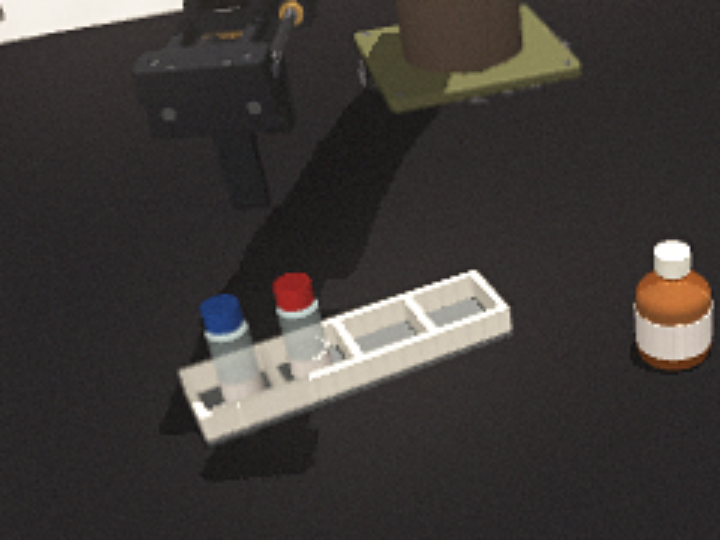

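View pics/r4top.png

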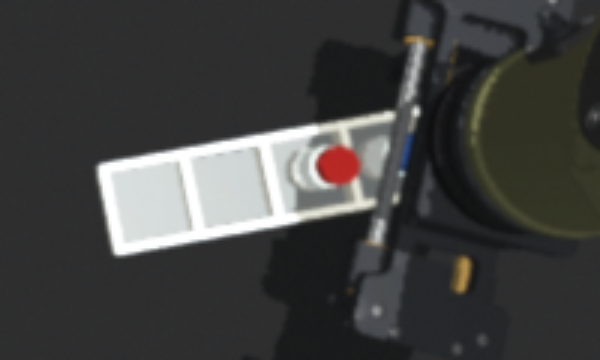

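Red stands upright within about 3 mm of its compartment centre and blue is undisturbed. Next is the yellow vial in the yellow cup, not the free-standing black or purple ones.

```bash
python3 -m jog '[[[0,0,0],[1.5,-0.15,0],1],[[0,0,0],[2.5,-0.25,0],1],[[0,0,0],[3,-0.3,0],1],[[0,0,0],[3,-0.3,0],1],[[0,0,0],[3,-0.3,0],1],[[0,0,0],[3,-0.3,0],1],[[0,0,0],[3,-0.3,0],1],[[0,0,0],[3,-0.3,0],1]]' && python3 -m jog '[[[0,0,0],[3,-0.3,0],1],[[0,0,0],[3,-0.3,0],1],[[0,0,0],[3,-0.3,0],1],[[0,0,0],[3,-0.3,0],1],[[0,0,0],[3,-0.3,0],1],[[0,0,0],[3,-0.3,0],1],[[0,0,0],[1.7,-0.3,0],1],[[0,0,0],[0,0,0],1]]' && python3 -m jog '[[[0,0,0],[0,0,1],1],[[0,0,0],[0,0,1],1],[[0,0,0],[0,0,1],1],[[0,0,0],[0,0,0],1],[[0,0,0],[0,0,0],1],[[0,0,0],[0,0,0],1],[[0,0,0],[0,0,0],1],[[0,0,0],[0,0,0],1]]'; python3 go.py .5832 .1652 .058
```

```text
t: 28.05
tcp_pos: [0.5481, -0.028, 0.1893]
tcp_rot: [-180.0, 0.0, 73.5]
force: [1.0, -0.6, -0.1]
gripper_width: 0.088
t: 28.72
tcp_pos: [0.584, 0.1718, 0.1889]
tcp_rot: [-179.9, -0.2, 73.9]
force: [0.2, -0.0, 0.0]
gripper_width: 0.0881
t: 29.38
tcp_pos: [0.5848, 0.1652, 0.1602]
tcp_rot: [180.0, -0.0, 73.4]
force: [-0.4, 0.4, -0.2]
gripper_width: 0.0879
tool shift cm [-0.05 -0.16 10.22] z 0.1602 rot [ 1.7996e+02 -3.0000e-02  7.3390e+01] w 0.0879 t 29.38
```

```bash
python3 -m jog '[[[0,0,0],[0,-0.2,1.5],1],[[0,0,0],[0,0,2],1],[[0,0,0],[0,0,2],1],[[0,0,0],[0,0,2],1],[[0,0,0],[0,0,1.7],1],[[0,0,0],[0,0,1],1],[[0,0,0],[0,0,0],1],[[0,0,0],[0,0,0],1]]';  python3 -m jog '[[[0,0,0],[0,0,0],0.6],[[0,0,0],[0,0,0],0.5],[[0,0,0],[0,0,0],0],[[0,0,0],[0,0,0],0],[[0,0,0],[0,0,0],0],[[0,0,0],[0,0,0],0],[[0,0,0],[0,0,0],0],[[0,0,0],[0,0,0],0]]';  python3 -m jog '[[[0,0,0],[0,0,0],0],[[0,0,0],[0,0,0],0],[[0,0,0],[0,0,0],0],[[0,0,0],[0,0,0],0],[[0,0,0],[0,0,0],0],[[0,0,0],[0,0,0],0],[[0,0,0],[0,0,0],0],[[0,0,0],[0,0,0],0]]'
```

```text
t: 30.05
tcp_pos: [0.5827, 0.166, 0.0579]
tcp_rot: [180.0, -0.0, 73.4]
force: [-0.7, -0.4, -0.2]
gripper_width: 0.0882
t: 30.72
tcp_pos: [0.5825, 0.166, 0.0578]
tcp_rot: [180.0, -0.0, 73.4]
force: [-0.1, 0.9, 0.6]
gripper_width: 0.0368
t: 31.38
tcp_pos: [0.5825, 0.166, 0.0577]
tcp_rot: [-180.0, -0.0, 73.4]
force: [-0.3, -0.1, 0.6]
gripper_width: 0.0275
```

```bash
python3 -m jog '[[[0,0,0],[0,0,-1],0],[[0,0,0],[0,0,-2],0],[[0,0,0],[0,0,-2],0],[[0,0,0],[0,0,-2],0],[[0,0,0],[0,0,-2.5],0],[[0,0,0],[0,0,-2],0],[[0,0,0],[0,0,-1.5],0],[[0,0,0],[0,0,0],0]]'; python3 go.py .4982 -.1919 .19;python3 - <<'E'
from h import *
k=cam("scene"); cv2.imwrite(f"pics/y2.png",cv2.resize(k["frame"][60:260,240:480],None,fx=3,fy=3))
E
```

```text
t: 32.05
tcp_pos: [0.5845, 0.1664, 0.1916]
tcp_rot: [179.7, -0.2, 73.4]
force: [0.9, 0.8, -0.7]
gripper_width: 0.0277
tool shift cm [-3.68e+01  1.97e+00  3.00e-02] z 0.1916 rot [179.68  -0.22  73.39] w 0.0277 t 32.05
```

View pics/y2.png

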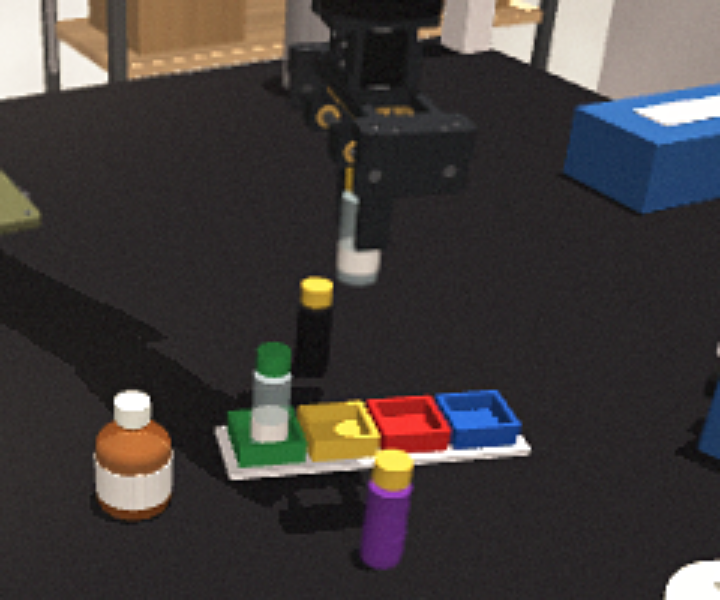

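```bash
python3 -m jog '[[[0,0,0],[-1,0.1,0],0],[[0,0,0],[-2,0.15,0],0],[[0,0,0],[-2.5,0.15,0],0],[[0,0,0],[-2.5,0.15,0],0],[[0,0,0],[-2.5,0.15,0],0],[[0,0,0],[-2.5,0.15,0],0],[[0,0,0],[-2.5,0.15,0],0],[[0,0,0],[-2.5,0.15,0],0]]' && python3 -m jog '[[[0,0,0],[-2.5,0.15,0],0],[[0,0,0],[-2.5,0.15,0],0],[[0,0,0],[-2.5,0.15,0],0],[[0,0,0],[-2.5,0.15,0],0],[[0,0,0],[-2.5,0.15,0],0],[[0,0,0],[-2.5,0.15,0],0],[[0,0,0],[-2.5,0.15,0],0],[[0,0,0],[-1.3,0,0],0]]' && python3 -m jog '[[[0,0,-3],[0,0,0],0],[[0,0,-4],[0,0,0],0],[[0,0,-4],[0,0,0],0],[[0,0,-4],[0,0,0],0],[[0,0,-4],[0,0,0],0],[[0,0,-4],[0,0,0],0],[[0,0,-2.2],[0,0,0],0],[[0,0,0],[0,0,0],0]]' && python3 -m jog '[[[0,0,0],[0,0,1],0],[[0,0,0],[0,0,1],0],[[0,0,0],[0,0,1],0],[[0,0,0],[0,0,0],0],[[0,0,0],[0,0,0],0],[[0,0,0],[0,0,0],0],[[0,0,0],[0,0,0],0],[[0,0,0],[0,0,0],0]]' && python3 go.py .4982 -.1919 .0527
```

```text
t: 32.77
tcp_pos: [0.5402, -0.0118, 0.1863]
tcp_rot: [-179.8, 0.1, 73.4]
force: [0.7, 0.9, -0.7]
gripper_width: 0.0277
t: 33.43
tcp_pos: [0.4957, -0.1971, 0.1864]
tcp_rot: [-179.8, 0.1, 73.1]
force: [-0.6, 0.1, -0.8]
gripper_width: 0.0275
t: 34.1
tcp_pos: [0.4968, -0.1933, 0.1864]
tcp_rot: [-179.8, -0.1, 98.6]
force: [0.0, -0.3, 0.1]
gripper_width: 0.0274
t: 34.77
tcp_pos: [0.4988, -0.193, 0.1581]
tcp_rot: [180.0, 0.0, 98.6]
force: [0.1, 0.1, -0.7]
gripper_width: 0.0273
tool shift cm [ 0.13 -0.05 10.54] z 0.1581 rot [1.7995e+02 2.0000e-02 9.8600e+01] w 0.0273 t 34.77
```

```bash
python3 -m jog '[[[0,0,0],[0.1,-0.1,1.5],0],[[0,0,0],[0,0,2],0],[[0,0,0],[0,0,2],0],[[0,0,0],[0,0,2],0],[[0,0,0],[0,0,1.5],0],[[0,0,0],[0,0,0.7],0],[[0,0,0],[0,0,0],0],[[0,0,0],[0,0,0],0]]'; python3 -m jog '[[[0,0,0],[0,0,0],0],[[0,0,0],[0,0,0],0],[[0,0,0],[0,0,0],0],[[0,0,0],[0,0,0],0],[[0,0,0],[0,0,0],0],[[0,0,0],[0,0,0],0],[[0,0,0],[0,0,0],0],[[0,0,0],[0,0,0],0]]';python3 go.py .4982 -.1919 .0528
```

```text
t: 35.43
tcp_pos: [0.4976, -0.1922, 0.0611]
tcp_rot: [180.0, 0.0, 98.6]
force: [0.6, 0.4, -0.7]
gripper_width: 0.0274
t: 36.1
tcp_pos: [0.4973, -0.1922, 0.0607]
tcp_rot: [180.0, -0.0, 98.6]
force: [0.5, -0.4, -0.1]
gripper_width: 0.027
tool shift cm [0.01 0.09 0.79] z 0.0607 rot [180.   -0.   98.6] w 0.027 t 36.1
```

```bash
python3 -m jog '[[[0,0,0],[0,0.1,0.2],0],[[0,0,0],[0,0,0.2],0],[[0,0,0],[0,0,0.2],0],[[0,0,0],[0,0,0.1],0],[[0,0,0],[0,0,0.1],0],[[0,0,0],[0,0,0],0],[[0,0,0],[0,0,0],0],[[0,0,0],[0,0,0],0]]' && python3 -m jog '[[[0,0,0],[0,0,0],0.4],[[0,0,0],[0,0,0],0.45],[[0,0,0],[0,0,0],0.5],[[0,0,0],[0,0,0],0.6],[[0,0,0],[0,0,0],0.7],[[0,0,0],[0,0,0],0.8],[[0,0,0],[0,0,0],0.8],[[0,0,0],[0,0,0],0.8]]' && python3 -m jog '[[[0,0,0],[0,0,-1],0.8],[[0,0,0],[0,0,-2],0.8],[[0,0,0],[0,0,-2.5],1],[[0,0,0],[0,0,-2.5],1],[[0,0,0],[0,0,-2.5],1],[[0,0,0],[0,0,-2],1],[[0,0,0],[0,0,-1],1],[[0,0,0],[0,0,0],1]]'; python3 -m jog '[[[0,0,3],[0,0,0],1],[[0,0,4],[0,0,0],1],[[0,0,4],[0,0,0],1],[[0,0,4],[0,0,0],1],[[0,0,4],[0,0,0],1],[[0,0,4],[0,0,0],1],[[0,0,2.2],[0,0,0],1],[[0,0,0],[0,0,0],1]]'; python3 - <<'E'
from capfit import *
for n in("top","scene"):
    c=cam(n); print(n, "y",fit(c,"yellow",.4982,-.1919,.005),"red",fit(c,"red",.5064,-.2463,.005))
    if n=="scene": print("green",fit(c,"green",.5675,.1133,.01))
    cv2.imwrite(f"pics/y4{n}.png",cv2.resize(c["frame"][110:290,60:300] if n=="scene" else c["frame"][190:310,290:490],None,fx=3,fy=3))
E
python3 go.py .5675 .1133 .058
```

```text
t: 36.77
tcp_pos: [0.4983, -0.192, 0.0527]
tcp_rot: [180.0, -0.0, 98.6]
force: [0.7, -0.3, -0.7]
gripper_width: 0.027
t: 37.43
tcp_pos: [0.4984, -0.192, 0.0527]
tcp_rot: [180.0, -0.0, 98.6]
force: [-0.6, -0.2, -0.1]
gripper_width: 0.0704
t: 38.1
tcp_pos: [0.4995, -0.1925, 0.1902]
tcp_rot: [179.8, 0.1, 98.6]
force: [1.4, -0.0, -0.9]
gripper_width: 0.0882
t: 38.77
tcp_pos: [0.4976, -0.1917, 0.1865]
tcp_rot: [-179.9, 0.0, 73.4]
force: [-0.9, 0.4, 0.2]
gripper_width: 0.0881
top y (array([ 0.4999, -0.1933]), np.int32(136), 165, array([373.2, 249.7])) red (array([ 0.762 , -0.5121]), np.int32(217), 172, array([525.8, 112.8]))
scene y (array([ 0.4995, -0.1916]), np.int32(141), 143, array([184. , 198.2])) red (array([ 0.5075, -0.2478]), np.int32(149), 153, array([157.3, 206.7]))
green (array([0.5679, 0.1138]), np.int32(121), 128, array([330.9, 179.3]))
tool shift cm [31.23 -1.96 12.88] z 0.1868 rot [-1.7989e+02  1.0000e-02  7.3480e+01] w 0.0879 t 38.87
```

View pics/y4scene.png

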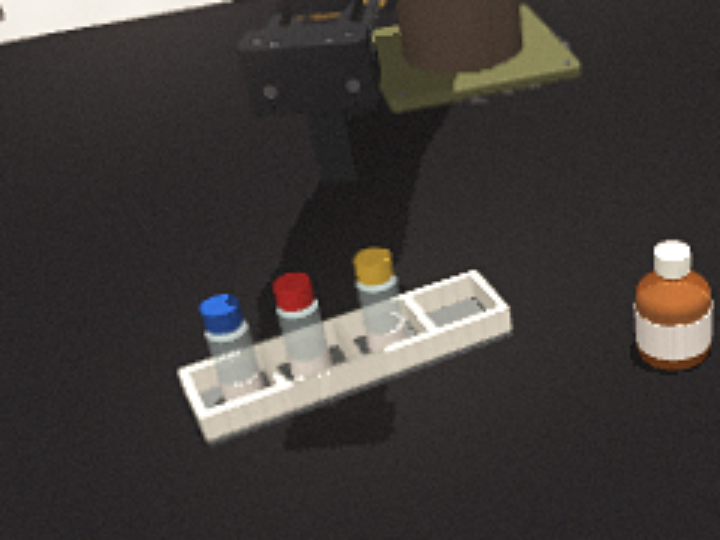

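Yellow is upright within 2 mm of its centre. Green next.

```bash
python3 -m jog '[[[0,0,0],[1.5,-0.1,0],1],[[0,0,0],[2.5,-0.2,0],1],[[0,0,0],[3,-0.2,0],1],[[0,0,0],[3,-0.2,0],1],[[0,0,0],[3,-0.2,0],1],[[0,0,0],[3,-0.2,0],1],[[0,0,0],[3,-0.2,0],1],[[0,0,0],[3,-0.2,0],1]]' && python3 -m jog '[[[0,0,0],[3,-0.2,0],1],[[0,0,0],[3,-0.2,0],1],[[0,0,0],[2,0,0],1],[[0,0,0],[1.2,0,0],1],[[0,0,0],[0,0,0],1],[[0,0,0],[0,0,0],1],[[0,0,0],[0,0,0],1],[[0,0,0],[0,0,0],1]]' && python3 -m jog '[[[0,0,0],[0,0,1],1],[[0,0,0],[0,0,1],1],[[0,0,0],[0,0,0.8],1],[[0,0,0],[0,0,0],1],[[0,0,0],[0,0,0],1],[[0,0,0],[0,0,0],1],[[0,0,0],[0,0,0],1],[[0,0,0],[0,0,0],1]]'; python3 go.py .5675 .1133 .058
```

```text
t: 39.53
tcp_pos: [0.5466, 0.0245, 0.1873]
tcp_rot: [-180.0, 0.0, 73.5]
force: [-0.4, 0.3, -0.3]
gripper_width: 0.0879
t: 40.2
tcp_pos: [0.569, 0.1098, 0.1877]
tcp_rot: [-180.0, 0.1, 73.2]
force: [-0.3, -0.5, 0.0]
gripper_width: 0.0882
t: 40.87
tcp_pos: [0.5695, 0.1125, 0.1601]
tcp_rot: [180.0, -0.0, 73.4]
force: [-0.4, -0.2, 0.8]
gripper_width: 0.0883
tool shift cm [ 1.000e-02 -2.200e-01  1.021e+01] z 0.1601 rot [ 1.7996e+02 -3.0000e-02  7.3410e+01] w 0.0883 t 40.87
```

```bash
python3 -m jog '[[[0,0,0],[0,-0.2,1.5],1],[[0,0,0],[0,0,2],1],[[0,0,0],[0,0,2],1],[[0,0,0],[0,0,2],1],[[0,0,0],[0,0,1.7],1],[[0,0,0],[0,0,1],1],[[0,0,0],[0,0,0],1],[[0,0,0],[0,0,0],1]]';  python3 -m jog '[[[0,0,0],[0,0,0],0.6],[[0,0,0],[0,0,0],0.5],[[0,0,0],[0,0,0],0],[[0,0,0],[0,0,0],0],[[0,0,0],[0,0,0],0],[[0,0,0],[0,0,0],0],[[0,0,0],[0,0,0],0],[[0,0,0],[0,0,0],0]]';  python3 -m jog '[[[0,0,0],[0,0,0],0],[[0,0,0],[0,0,0],0],[[0,0,0],[0,0,0],0],[[0,0,0],[0,0,0],0],[[0,0,0],[0,0,0],0],[[0,0,0],[0,0,0],0],[[0,0,0],[0,0,0],0],[[0,0,0],[0,0,0],0]]'
```

```text
t: 41.53
tcp_pos: [0.5674, 0.113, 0.0578]
tcp_rot: [-180.0, 0.0, 73.4]
force: [0.3, 0.5, -1.3]
gripper_width: 0.0885
t: 42.2
tcp_pos: [0.5673, 0.113, 0.0577]
tcp_rot: [-180.0, -0.0, 73.4]
force: [0.3, -0.4, -0.3]
gripper_width: 0.0367
t: 42.87
tcp_pos: [0.5672, 0.113, 0.0577]
tcp_rot: [-180.0, -0.0, 73.4]
force: [1.0, -0.6, -0.4]
gripper_width: 0.0272
```

```bash
python3 -m jog '[[[0,0,0],[0,0,-1],0],[[0,0,0],[0,0,-2],0],[[0,0,0],[0,0,-2],0],[[0,0,0],[0,0,-2],0],[[0,0,0],[0,0,-2.5],0],[[0,0,0],[0,0,-2],0],[[0,0,0],[0,0,-1.5],0],[[0,0,0],[0,0,0],0]]'; python3 go.py .49 -.1375 .19;python3 - <<'E'
from h import *
k=cam("scene"); cv2.imwrite(f"pics/g2.png",cv2.resize(k["frame"][60:260,240:480],None,fx=3,fy=3))
E
```

```text
t: 43.53
tcp_pos: [0.5692, 0.1132, 0.1914]
tcp_rot: [179.7, -0.2, 73.4]
force: [-0.3, 0.5, -0.9]
gripper_width: 0.0274
tool shift cm [-26.29  -0.42   0.05] z 0.1914 rot [179.68  -0.19  73.39] w 0.0274 t 43.53
```

View pics/g2.png

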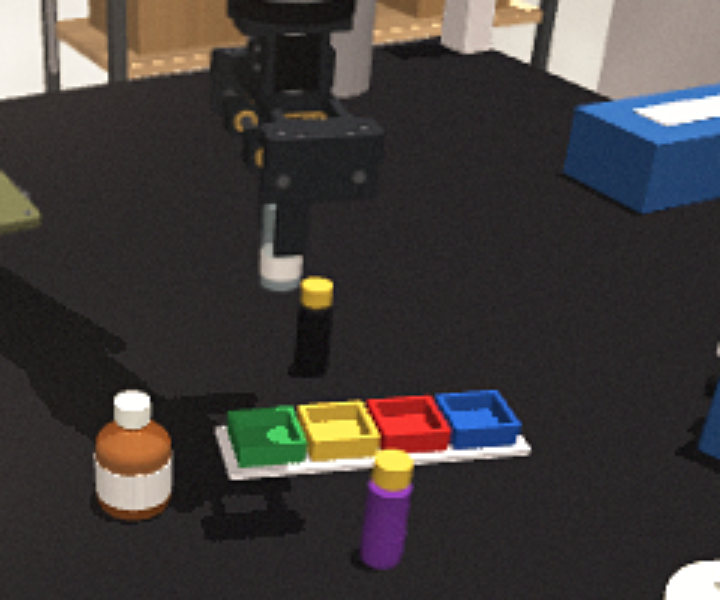

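```bash
python3 -m jog '[[[0,0,0],[-1,0,0],0],[[0,0,0],[-2,0,0],0],[[0,0,0],[-2.5,0,0],0],[[0,0,0],[-2.5,0,0],0],[[0,0,0],[-2.5,0,0],0],[[0,0,0],[-2.5,0,0],0],[[0,0,0],[-2.5,0,0],0],[[0,0,0],[-2.5,0,0],0]]' && python3 -m jog '[[[0,0,0],[-2.5,-0.1,0],0],[[0,0,0],[-2.5,-0.1,0],0],[[0,0,0],[-2.5,0,0],0],[[0,0,0],[-0.8,0,0],0],[[0,0,0],[0,0,0],0],[[0,0,-3],[0,0,0],0],[[0,0,-4],[0,0,0],0],[[0,0,-4],[0,0,0],0]]' && python3 -m jog '[[[0,0,-4],[0,0,0],0],[[0,0,-4],[0,0,0],0],[[0,0,-4],[0,0,0],0],[[0,0,-2.2],[0,0,0],0],[[0,0,0],[0,0,1],0],[[0,0,0],[0,0,1],0],[[0,0,0],[0,0,1],0],[[0,0,0],[0,0,0],0]]' && python3 -m jog '[[[0,0,0],[0,0,0],0],[[0,0,0],[0,0,0],0],[[0,0,0],[0,0,0],0],[[0,0,0],[0,0,0],0],[[0,0,0],[0,0,0],0],[[0,0,0],[0,0,0],0],[[0,0,0],[0,0,0],0],[[0,0,0],[0,0,0],0]]' && python3 go.py .49 -.1375 .0527
```

```text
t: 44.25
tcp_pos: [0.5139, -0.0613, 0.1864]
tcp_rot: [-179.8, 0.1, 73.4]
force: [0.1, 0.3, -0.4]
gripper_width: 0.0273
t: 44.92
tcp_pos: [0.4904, -0.1365, 0.187]
tcp_rot: [-179.9, -0.1, 84.7]
force: [0.6, 0.3, -1.0]
gripper_width: 0.0271
t: 45.58
tcp_pos: [0.4894, -0.1367, 0.1557]
tcp_rot: [-179.8, -0.1, 98.7]
force: [-0.0, -0.7, -0.6]
gripper_width: 0.0269
t: 46.25
tcp_pos: [0.4903, -0.1385, 0.1578]
tcp_rot: [180.0, 0.0, 98.6]
force: [-0.4, 0.1, -0.3]
gripper_width: 0.0274
tool shift cm [ 0.11 -0.02 10.51] z 0.1578 rot [179.99   0.    98.6 ] w 0.0274 t 46.25
```

```bash
python3 -m jog '[[[0,0,0],[0.1,0,1.5],0],[[0,0,0],[0,0,2],0],[[0,0,0],[0,0,2],0],[[0,0,0],[0,0,2],0],[[0,0,0],[0,0,1.5],0],[[0,0,0],[0,0,0.7],0],[[0,0,0],[0,0,0],0],[[0,0,0],[0,0,0],0]]'; python3 -m jog '[[[0,0,0],[0,0,0],0],[[0,0,0],[0,0,0],0],[[0,0,0],[0,0,0],0],[[0,0,0],[0,0,0],0],[[0,0,0],[0,0,0],0],[[0,0,0],[0,0,0],0],[[0,0,0],[0,0,0],0],[[0,0,0],[0,0,0],0]]';python3 go.py .49 -.1375 .0528
```

```text
t: 46.92
tcp_pos: [0.4902, -0.1375, 0.0608]
tcp_rot: [-180.0, -0.0, 98.6]
force: [-0.8, -0.0, -0.8]
gripper_width: 0.0272
t: 47.58
tcp_pos: [0.4901, -0.1375, 0.0607]
tcp_rot: [180.0, -0.0, 98.6]
force: [1.2, -0.3, -0.7]
gripper_width: 0.0274
tool shift cm [ 0.   -0.01  0.79] z 0.0607 rot [180.   -0.   98.6] w 0.0274 t 47.58
```

```bash
python3 -m jog '[[[0,0,0],[0,0,0.2],0],[[0,0,0],[0,0,0.2],0],[[0,0,0],[0,0,0.2],0],[[0,0,0],[0,0,0.1],0],[[0,0,0],[0,0,0.1],0],[[0,0,0],[0,0,0],0],[[0,0,0],[0,0,0],0],[[0,0,0],[0,0,0],0]]' && python3 -m jog '[[[0,0,0],[0,0,0],0.4],[[0,0,0],[0,0,0],0.45],[[0,0,0],[0,0,0],0.5],[[0,0,0],[0,0,0],0.6],[[0,0,0],[0,0,0],0.7],[[0,0,0],[0,0,0],0.8],[[0,0,0],[0,0,0],0.8],[[0,0,0],[0,0,0],0.8]]' && python3 -m jog '[[[0,0,0],[0,0,-1],0.8],[[0,0,0],[0,0,-2],0.8],[[0,0,0],[0,0,-2.5],1],[[0,0,0],[0,0,-2.5],1],[[0,0,0],[0,0,-2.5],1],[[0,0,0],[0,0,-2],1],[[0,0,0],[0,0,-1],1],[[0,0,0],[0,0,0],1]]' && python3 -m jog '[[[0,0,0],[1.5,0,-0.5],1],[[0,0,0],[3,0,-0.5],1],[[0,0,0],[3,0,-0.5],1],[[0,0,0],[3,0,-0.5],1],[[0,0,0],[3,0,-0.5],1],[[0,0,0],[3,0,-0.5],1],[[0,0,0],[3,0,0],1],[[0,0,0],[1,0,0],1]]' && python3 -m jog '[[[0,0,0],[0,0,0],1],[[0,0,0],[0,0,0],1],[[0,0,0],[0,0,0],1],[[0,0,0],[0,0,0],1],[[0,0,0],[0,0,0],1],[[0,0,0],[0,0,0],1],[[0,0,0],[0,0,0],1],[[0,0,0],[0,0,0],1]]'; python3 - <<'E'
from capfit import *
th=np.radians(8.6);T=np.array([.5023,-.2191])
for n in("top","scene"):
    c=cam(n); print(n)
    for col,x,y in(("blue",.5146,-.297),("red",.507,-.248),("yellow",.499,-.192),("green",.49,-.1375)):
        q=fit(c,col,x,y,.005); d=q[0]-T
        print(col,q,"tray xy",(d@[np.cos(th),np.sin(th)]).round(4),(d@[-np.sin(th),np.cos(th)]).round(4))
    cv2.imwrite(f"pics/end{n}.png",cv2.resize(c["frame"][110:290,60:300] if n=="scene" else c["frame"][190:310,240:490],None,fx=3,fy=3))
E
```

```text
t: 48.25
tcp_pos: [0.4901, -0.1375, 0.0527]
tcp_rot: [-180.0, -0.0, 98.6]
force: [0.1, -0.1, 0.5]
gripper_width: 0.0273
t: 48.92
tcp_pos: [0.4902, -0.1375, 0.0527]
tcp_rot: [180.0, -0.0, 98.6]
force: [-0.5, -0.3, 0.1]
gripper_width: 0.0706
t: 49.58
tcp_pos: [0.4914, -0.1379, 0.1906]
tcp_rot: [179.7, 0.1, 98.6]
force: [0.3, 0.6, -1.0]
gripper_width: 0.0882
t: 50.25
tcp_pos: [0.4583, 0.07, 0.2175]
tcp_rot: [-180.0, -0.1, 99.0]
force: [0.4, 1.0, 0.2]
gripper_width: 0.088
t: 50.92
tcp_pos: [0.4595, 0.0648, 0.2177]
tcp_rot: [180.0, 0.0, 98.6]
force: [-0.2, -0.5, -0.7]
gripper_width: 0.0883
top
blue (array([ 0.5145, -0.2975]), np.int32(149), 179, array([427.7, 240.6])) tray xy 0.0003 -0.0793
red (array([ 0.508, -0.249]), np.int32(144), 172, array([402.4, 244.7])) tray xy 0.0012 -0.0304
yellow (array([ 0.5   , -0.1921]), np.int32(115), 165, array([372.6, 249.7])) tray xy 0.0018 0.027
green (array([ 0.4907, -0.1379]), np.int32(120), 157, array([344.2, 255.4])) tray xy 0.0007 0.082
scene
blue (array([ 0.5128, -0.2961]), np.int32(153), 162, array([133.3, 213.9])) tray xy -0.0011 -0.0777
red (array([ 0.5071, -0.2476]), np.int32(152), 153, array([157.4, 206.6])) tray xy 0.0005 -0.0289
yellow (array([ 0.4992, -0.1917]), np.int32(137), 143, array([184. , 198.1])) tray xy 0.001 0.0276
green (array([ 0.4898, -0.1367]), np.int32(126), 134, array([208.7, 189.9])) tray xy -0.0 0.0833capfit.py:15: RuntimeWarning: The iteration is not making good progress, as measured by the 
 improvement from the last ten iterations.
  q=fsolve(lambda v:hullc(c,v[0],v[1],z0)[0]-ct[k],[x,y]); return q.round(4),s[k][4],round(A),ct[k].round(1)
```

View pics/endscene.png

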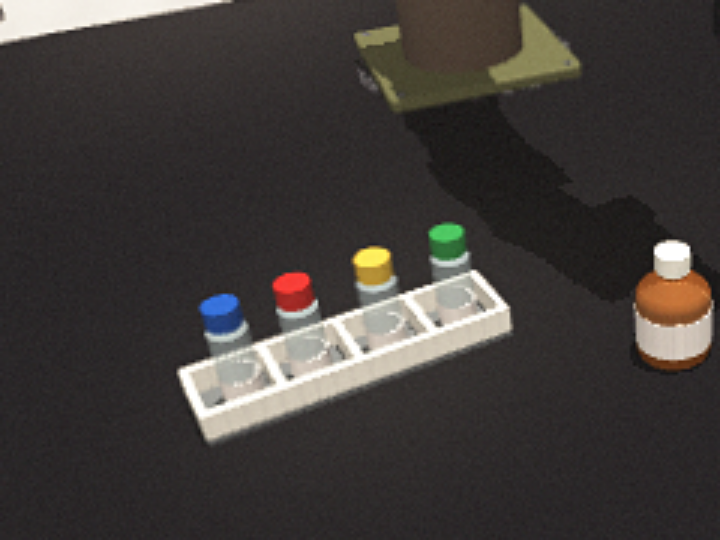

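View pics/endtop.png

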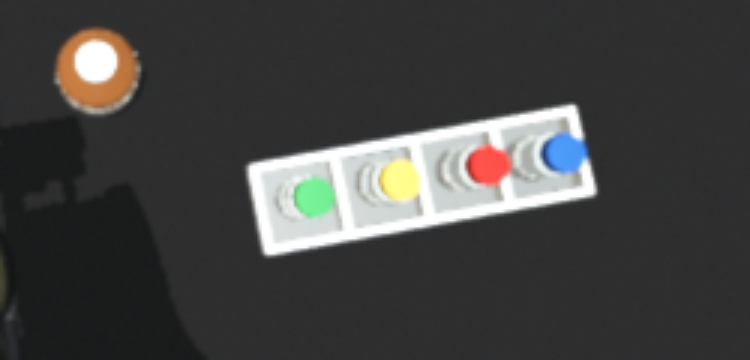

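All four vials are upright, within 5 mm of their compartment centres, and the bottle hasn't moved. Handing in.

```bash
python3 -c "
from plant import manip
print(manip.hand_in())"
```

```text
the job is handed in; nothing more can be done
None
```

All four vials are in the tray in reverse order, and I handed the job in at about t = 51 s of the 112 s allowed. The cups ran blue, red, yellow, green from the left. Blue now stands in the right-end compartment, then red, then yellow, with green at the left end.

- **Placement:** the last pictures from both cameras show every vial upright. Each is within 2 mm of its compartment centre across the tray. Along the tray the worst is blue, 3–5 mm off centre; red is 1.5–3 mm off and yellow and green are within 1 mm (the limit is 13 mm).
- **Setting down:** each vial was lowered to its computed floor height before release. The wrist force stayed within sensor noise, so contact with the floor was not confirmed by force.
- **Surroundings:** the brown bottle and the two look-alikes were not touched. The gripper is open, empty and clear of everything.
- **Disagreements:** the two cameras differ by 1–2 mm on vial positions. My first estimate from the top camera was about 3 mm short of the scene camera's along the cup row, and I used the scene values from red onwards. That accounts for blue's offset. In the last check a position fit gave a convergence warning, but its results matched those from earlier pictures.

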